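# Pack the reference disc in the carry chest and set the chest on the mat

### The job

The small steel reference disc is to go out to the shop floor: take it off the sloping rest and lay it flat in the open drawer of the grey carry chest, push the drawer fully home, and then, with the chest still standing where it is, swing its folded carry handle up until it clicks into its upright detent. Lift the chest by that handle, set it down upright and square in the middle of the black rubber mat, and let go, without dropping anything or disturbing the gear, the bolt and the turned shaft that stand about.

Things in the scene. Friction and masses are not known exactly. Their poses are not given: they have to be found in the camera images.
- test_disc: loose steel disc, 58 mm diameter, 10 mm thick, about 0.2 kg, the one that leans on the sloping rest; origin at the centre of its underside, z is its axis (away from the slope)
- disc_center (a point): the middle of that disc (on its axis, at half its thickness)
- rest: fixed metal stand with a sloping plate; base 100 (x) x 56 (y) x 6 mm; sloping plate 44 mm wide (y), 74 mm long, 5 mm thick, so the disc overhangs it by 7 mm at either side; origin at the middle of the underside, -x is its low front; the slope rises at 35 degrees (0.611 rad) toward +x; two 6 mm pins at its low end stop the disc from sliding
- rest_face (a point): the middle of the upper face of the sloping plate, 40 mm above the bench; the outward normal there is (-0.574, 0, 0.819) in the rest's frame; the disc's underside lies on it; axes as the rest's
- chest: loose grey sheet-metal carry chest, 116 (x) x 150 (y) x 74 mm high without the handle, about 0.64 kg empty; origin at the middle of its underside, z up, -x is the front where the drawer comes out
- chest_drawer (a joint): the drawer's slide, 0 is fully shut, grows as it is pulled out toward the chest's -x, at most 0.10 m; takes 1 to 2 N to move
- drawer_floor (a point): point on the drawer's inner floor, 14.5 mm above the chest's underside, over the chest's origin when shut; the inside reaches 50 mm to the front (-x), 48 mm to the back and 59 mm to either side; side and back walls stand 22 mm, the front panel 45 mm above the floor; what is still under the chest's top (x over -58 mm in the chest's frame) cannot be reached from above; axes as the chest's
- drawer_knob (a point): the outer end face of the round steel knob (22 mm diameter, sticks out 12 mm) in the middle of the drawer's front panel, 40.5 mm above the chest's underside; moves with the drawer, axes as the chest's; with the drawer shut it is at x = -70 mm in the chest's frame
- chest_handle (a joint): the carry handle's hinge angle: 0 is folded (arms rise 25 degrees toward the chest's front, -x), grows as it swings up and back, 1.134 rad is the end stop (straight up). A sprung plunger is met at about 0.6 and snaps behind the hub's nose past 0.91, then holds the handle at the stop; about 2 N at the grip pass it. The hinge is stiff: the handle stays where it is left
- handle_grip (a point): the middle of the handle's grip: a 13 mm round bar, 70 mm long, along the chest's y, 58 mm from the hinge axis, free all round (2 mm arms stand 57 mm to either side); moves with the handle
- handle_hinge (a point): the hinge axis of the handle (parallel to the chest's y), over the middle of the chest, 90 mm above its underside; axes as the chest's
- mat: fixed black ribbed rubber mat, 150 (x) x 180 (y) x 3 mm thick; origin at the middle of its underside; the chest goes on it with the chest's x along the mat's x, either way round
- bolt: bystander: loose M12 bolt standing on its head, 22 mm wide, 44 mm tall; origin at its underside
- gear: bystander: loose steel spur gear, 49 mm diameter, 12 mm thick, lying flat; origin at its underside
- shaft: bystander: loose turned steel shaft, 24 mm diameter, 62 mm tall, standing; origin at its underside
There are look-alikes about, which are no part of the job. What is shaped like the test_disc but orange is not meant.

How it is judged:
By the outcome, as a careful person would: the job done as asked, in the order asked, and still so for the second after the job is handed in, with the robot touching nothing.
It also fails if it takes over 70 s, if anything falls off the work surface, if the arm or the gripper's body presses on something with over 40 N, if the wrist force passes 120 N, or if a joint passes its speed limit or range.

### The arm

A 6-joint arm with a two-finger parallel gripper is mounted at the origin on a cart in front of the work surface, level with it; the furniture and walls round the work are solid. World frame = base frame: x ahead of the robot, y to its left, z up, the work surface at z = 0. Lengths are in m, angles in rad, forces in N, time in s.
With the tool pointing down it reaches from about 0.375 to 0.9 m from the base axis. Payload 3.1 kg.
Tool frame: the origin (TCP) lies where the fingers leave the gripper's body, on its centre line; the fingertips stand manip.tip_reach ahead of it and the grasp point (between the pads) lies 54 mm ahead of it (manip.tip_reach is the distance from the TCP to the fingertips, in m); z points along the fingers, y is the direction in which the jaws open and shut (so a half turn about z gives the same grasp; the last joint's range is limited). The gripper opens to 85 mm and grips with 20 to 120 N. Pads are 22 mm wide; open, the fingers measure 114 mm over their backs; the gripper's body (76 mm by 85 mm) begins 54 mm behind the grasp point. The pads swing forward as they close: fully open they stand 13 mm farther back than shut.
Start: joints at [1.113, 0.527, 1.433, -0, 1.181, -0.178], TCP at [0.173, 0.601, 0.304] pointing down, gripper open.
Joint ranges: [-3.08, 3.08], [-0.75, 2.2], [0.22, 2.44], [-1.43, 4.57], [0, 2.65], [-2.85, 2.85]. Speed limits (rad/s): [2.79, 2.79, 3.14, 3.14, 3.14, 3.14].

### API

Orientations are given as a unit quaternion [x, y, z, w].
In Python, from station import manip, cams, order gives the robot as it stands. The module is installed in compiled form; this text tells all that it offers.
- The arm moves only by the tool drive_tool, never from a script. Its arguments are lists of equal length, an entry for each row: "linear": the shift along the tool's x, y, z in mm, a list of three; "rot": the turn, a rotation vector about the tool's x, y, z in degrees, a list of three; "hand": the finger opening in mm, from 0 to 85.4. A call has 1 to 20 rows; each row shifts and turns the pose as measured when the row begins, along the tool's axes as they then stand; what a row does not reach is not made up. A row lasts 1/12 s, in which the tool goes at most 41.7 mm and 7.16 degrees, less where a joint would pass 70% of its speed; a pose out of reach is approached as far as the arm can. A call with a gripper value outside its range is refused whole. The fingers move at their own pace and stop on an object; "force" is the grip in N (left out, the last holds). Time passes only in rows, so rows that do not move let the fingers close. It gives the time, the measured TCP pose, the force and the opening at its end, in the units of the state.
- manip.sense(): the state, without advancing time (a new reading comes with each control period).
- cams.snapshot(name): name is "side" or "top" or "wrist"; returns the picture (384x512x3 uint8, red, green, blue); there is no depth.
- cams.camera_model(name): a dict with "vfov" (degrees; the focal length in pixels is half the picture's height over the tangent of half this angle, whatever the lens; pixels are square), "cx", "cy" (the principal point, pixels), "k1" (the pictures are not rectified: a ray, as slopes to the right and down, at radius r is drawn at 1 + k1 r^2 times it, then the intrinsics apply), "rvec" (rotation vector, rad) and "tvec" (3), from world to camera coordinates, as OpenCV has them. Camera axes: x right, y down, z forward; pixel columns grow to the right and rows downward; lengths in m; the calibration is good to about 2 mm. A picture is of the moment at which its call begins: read the wrist's pose just before it. camera_model takes no time and is no camera call; for the wrist camera it gives the pose at the moment of the call.
- order.sign_off(): hands the job in, once; it reports no verdict.
Trained networks look in the newest picture that a camera, given by its name, has taken for a name from the list of things; names that differ only in an ending like _2 or _b are one class to them, and where a whole thing is asked for, a point or a joint stands for the part that bears it (a point fixed in the world has none). Each returns a list of dicts, best first, with "score" (0 to 1); they miss things now and then, are a little off and sometimes report something else, mostly with a low value. They report only what shows in the picture. A call takes as long as a camera call. They do not tell look-alikes from the thing itself.
- cams.regions_of(label, camera): "pixels" (384x512 bool, what is visible of it) and "rect" ([left, top, right, bottom] in pixels, round what is visible of it).
- cams.spot_point(label, camera): "at" ([column, row] in pixels: a listed point, or the origin of a listed thing).
The state is a dict: "t": time; "q": joint angles; "qd": joint speeds; "tau": joint torques, N m; "tcp_pos": TCP position; "tool_rot": TCP orientation; "force": force on the tool from outside, world axes, zero at the start; "ft_torque": the same for the moment, N m; "finger_gap": opening from 0.0 (shut) to 1.0 (fully open).
Only numpy, scipy, OpenCV 4.12 (cv2) and the standard library are available. Lean on these libraries where they do the work, as an engineer would, in place of code of your own. Each camera call takes 0.05 s, during which the arm holds its last target. There are 200 camera calls.

## Working session

There is one attempt and no reset: what is moved stays moved. The work goes in short steps, Python scripts to look and compute and a tool call to move; the robot and the scene stay as the last step left them, time stands still between calls to the robot, and variables do not carry over. Pictures are saved under pics/ and viewed, about 8 in all and at most 12, crops included, and the job is handed in when it is done.

Besides the shell and the picture viewer there is one more tool, called after ">>>" in YAML: its name, and indented under it one key for each argument. drive_tool: Moves the arm, as the interface text tells. Its arguments: {"type":"object","properties":{"linear":{"type":"array","items":{"type":"array","items":{"type":"number"}}},"rot":{"type":"array","items":{"type":"array","items":{"type":"number"}}},"hand":{"type":"array","items":{"type":"number"}},"force":{"type":"number"}},"required":["linear","rot","hand"]}

```bash
mkdir -p pics; cat > h.py <<'E'
import numpy as np, cv2, json
from station import manip, cams, order
from scipy.spatial.transform import Rotation as R
def model(n):
    m=cams.camera_model(n); f=192/np.tan(np.radians(m["vfov"])/2)
    return m,f,R.from_rotvec(np.array(m["rvec"]).ravel()).as_matrix(),np.array(m["tvec"]).ravel()
def ray(n,px,mm=None):
    m,f,Rm,t=mm or model(n); d=np.array([(px[0]-m["cx"])/f,(px[1]-m["cy"])/f]); u=d.copy()
    for _ in range(20): u=d/(1+m["k1"]*(u@u))
    return -Rm.T@t, Rm.T@np.array([u[0],u[1],1.])
def onz(n,px,z,mm=None):
    o,d=ray(n,px,mm); return o+d*(z-o[2])/d[2]
def proj(n,P,mm=None):
    m,f,Rm,t=mm or model(n); c=Rm@np.array(P)+t; u=c[:2]/c[2]; u=u*(1+m["k1"]*(u@u)); return u*f+[m["cx"],m["cy"]]
def tri(obs):
    A=np.zeros((3,3));b=np.zeros(3)
    for n,px in obs:
        o,d=ray(n,px); d/=np.linalg.norm(d); M=np.eye(3)-np.outer(d,d); A+=M;b+=M@o
    return np.linalg.solve(A,b)
def snap(n,name=None):
    im=cams.snapshot(n)
    if name: cv2.imwrite("pics/"+name+".png",im[:,:,::-1])
    return im
def st():
    s=manip.sense(); print("t",round(s["t"],2),"tcp",np.round(s["tcp_pos"],4),"rot",np.round(s["tool_rot"],4),"F",np.round(s["force"],1),"gap",round(s["finger_gap"],3)); return s
E
python3 - <<'E'
from h import *
print(manip.tip_reach); st()
a=snap("top"); b=snap("side"); w=snap("wrist")
for n,i in (("top",a),("side",b)): cv2.imwrite(f"pics/{n}0.png",i[:,:,::-1])
cv2.imwrite("pics/both0.png",np.vstack([cv2.resize(np.hstack([a,b]),(800,300)),])[:,:,::-1])
for n in("top","side"):
  print(n,{k:np.round(v,3) if k!='x' else 0 for k,v in cams.camera_model(n).items()})
  for l in ["test_disc","disc_center","rest","rest_face","chest","drawer_floor","drawer_knob","handle_grip","handle_hinge","mat","bolt","gear","shaft"]:
    print(n,l,[(np.round(x["at"],1).tolist(),round(x["score"],2)) for x in cams.spot_point(l,n)[:3]])
E
```

```text
0.0726
t 0.0 tcp [0.1723 0.6002 0.3029] rot [ 1.394e-01  9.902e-01 -1.000e-03 -3.000e-04] F [-0.1 -0.2 -0.1] gap 1.0
top {'vfov': np.float64(49.942), 'cx': np.float64(255.28), 'cy': np.float64(191.209), 'k1': np.float64(0.008), 'rvec': array([ 2.115, -2.173,  0.18 ]), 'tvec': array([-0.342,  0.519,  1.228])}
top test_disc [([292.0, 182.0], 0.57), ([385.2, 224.9], 0.56)]
top disc_center [([385.6, 226.7], 0.68), ([291.3, 187.1], 0.66)]
top rest [([289.9, 189.8], 0.74), ([292.0, 190.4], 0.33)]
top rest_face [([292.3, 189.9], 0.58)]
top chest []
top drawer_floor [([222.2, 220.5], 0.8), ([291.8, 187.6], 0.41)]
top drawer_knob [([225.0, 243.2], 0.69), ([292.7, 186.9], 0.31)]
top handle_grip [([218.2, 199.8], 0.54)]
top handle_hinge [([217.2, 188.1], 0.85), ([292.7, 188.2], 0.47)]
top mat [([136.5, 190.1], 0.96), ([217.8, 186.5], 0.63)]
top bolt [([154.7, 155.8], 0.57), ([222.9, 220.1], 0.26)]
top gear [([292.4, 232.5], 0.54)]
top shaft [([125.5, 151.6], 0.59)]
side {'vfov': np.float64(51.324), 'cx': np.float64(260.332), 'cy': np.float64(192.918), 'k1': np.float64(-0.065), 'rvec': array([ 2.582,  0.333, -0.096]), 'tvec': array([-0.418, -0.361,  1.731])}
side test_disc [([190.6, 302.0], 0.6), ([250.9, 228.2], 0.53)]
side disc_center [([247.2, 228.7], 0.47)]
side rest [([251.3, 229.3], 0.69), ([252.9, 232.9], 0.62)]
side rest_face [([248.9, 229.1], 0.73)]
side chest [([266.8, 181.5], 0.65)]
side drawer_floor [([242.1, 173.2], 0.74), ([268.0, 168.9], 0.43)]
side drawer_knob [([247.9, 228.1], 0.68), ([222.1, 172.2], 0.63), ([242.1, 175.7], 0.39)]
side handle_grip [([254.8, 163.2], 0.52)]
side handle_hinge [([267.1, 170.1], 0.57), ([317.0, 126.8], 0.27)]
side mat [([285.0, 130.1], 0.95), ([251.3, 228.4], 0.61)]
side bolt [([266.3, 183.4], 0.65)]
side gear [([213.9, 222.4], 0.53)]
side shaft [([317.7, 125.6], 0.59)]
```

View pics/top0.png

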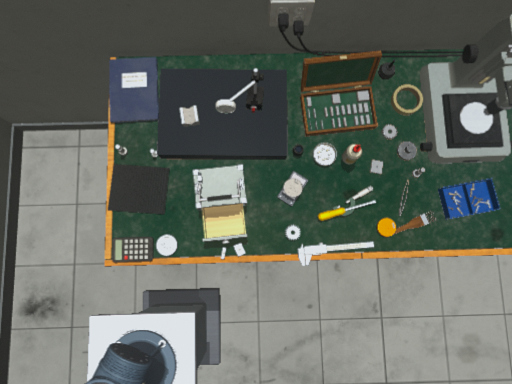

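View pics/side0.png

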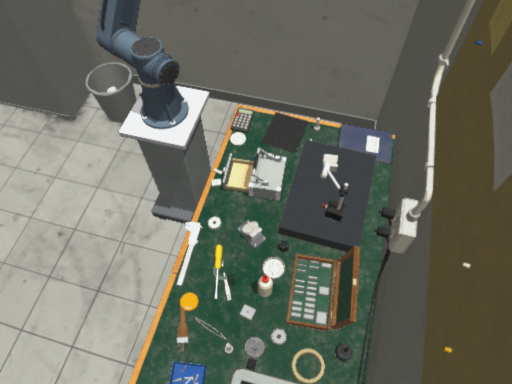

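The top view shows the chest at about (220,187) with its drawer open toward the robot. The rest and disc are at (292,188), the mat at (138,190), the shaft at (122,150), the bolt at (154,153) and the gear at (293,232).

```bash
python3 - <<'E'
from h import *
P={"mat":((136.5,190.1),(285,130.1)),"hinge":((217.2,188.1),(267.1,170.1)),"knob":((225,243.2),(222.1,172.2)),"floor":((222.2,220.5),(242.1,173.2)),"grip":((218.2,199.8),(254.8,163.2)),"disc":((291.5,187.1),(247.2,228.7)),"restface":((292.3,189.9),(248.9,229.1)),"gear":((292.4,232.5),(213.9,222.4)),"shaft":((122.5,151),(317.7,125.6))}
for k,(a,b) in P.items(): print(k,np.round(tri([("top",a),("side",b)]),3))
for k,px,z in (("mat",(136.5,190.1),.003),("bolt",(154,153),.03),("shaft",(122.5,150),.05),("hinge",(217.2,188.1),.09),("disc",(292,187),.045),("gear",(292.4,232.5),.01),("knob",(225,243),.04),("floor",(222.2,220.5),.0145)): print(k,np.round(onz("top",px,z),3))
im=np.array([cams.regions_of("mat","top")[0]["rect"]]);print(im)
for l in("chest","mat","chest_drawer","test_disc","rest"):
  for r in cams.regions_of(l,"top")[:2]:
    m=r["pixels"].astype(np.uint8); c=max(cv2.findContours(m,0,2)[0],key=cv2.contourArea); print(l,r["score"],r["rect"],cv2.minAreaRect(c))
m,f,Rm,t=model("wrist"); print(f, -Rm.T@t, Rm)
E
```

```text
mat [ 0.532  0.021 -0.   ]
hinge [ 0.52  -0.241  0.069]
knob [ 0.352 -0.261  0.024]
floor [ 0.425 -0.252  0.029]
grip [ 0.477 -0.247  0.108]
disc [ 0.515 -0.472  0.037]
restface [ 0.514 -0.472  0.028]
gear [ 0.382 -0.469  0.009]
shaft [0.659 0.065 0.015]
mat [0.53  0.019 0.003]
bolt [ 0.642 -0.041  0.03 ]
shaft [0.649 0.052 0.05 ]
hinge [ 0.515 -0.243  0.09 ]
disc [ 0.52  -0.47   0.045]
gear [ 0.382 -0.469  0.01 ]
knob [ 0.354 -0.26   0.04 ]
floor [ 0.425 -0.251  0.014]
[[106.  167.3 167.4 213.6]]
chest 0.68 [194.7, 167.5, 247.4, 244.8] ((221.15591430664062, 205.23931884765625), (75.90589141845703, 51.010807037353516), 83.48019409179688)
mat 0.82 [106.0, 167.3, 167.4, 213.6] ((138.45315551757812, 188.9567413330078), (57.314720153808594, 48.08110809326172), 5.856013774871826)
mat 0.42 [199.2, 180.5, 242.9, 202.5] ((219.52438354492188, 197.71951293945312), (4.1963982582092285, 39.31362533569336), 83.6598129272461)
chest_drawer 0.92 [202.3, 202.0, 245.2, 242.1] ((223.1287078857422, 223.78713989257812), (37.015384674072266, 43.28411865234375), 84.2894058227539)
test_disc 0.74 [283.6, 176.7, 306.8, 195.0] ((292.5, 187.5), (16.970561981201172, 16.970561981201172), 45.0)
test_disc 0.74 [375.5, 217.1, 394.7, 238.0] ((385.5, 227.0), (18.0, 19.0), 90.0)
rest 0.51 [277.9, 172.9, 306.2, 204.8] ((286.43560791015625, 197.2296142578125), (17.49175453186035, 10.416437149047852), 31.607501983642578)
339.0360030397012 [0.10221629 0.62087613 0.37336522] [[ 2.75820445e-01  9.61208764e-01  8.90922504e-04]
 [ 9.20974988e-01 -2.64540427e-01  2.86047958e-01]
 [ 2.75187489e-01 -7.80773577e-02 -9.58214888e-01]]
```

```bash
cat >> h.py <<'E'
def rowsto(pos,Rm,n=None,T0=None,vmax=40.,wmax=7.):
    if T0 is None:
        s=manip.sense(); p0=np.array(s["tcp_pos"]); R0=R.from_quat(s["tool_rot"]).as_matrix()
    else: p0,R0=T0
    pos=np.array(pos); dw=R.from_matrix(R0.T@Rm).as_rotvec(degrees=True); d=pos-p0
    k=n or int(max(np.ceil(np.linalg.norm(d)*1000/vmax),np.ceil(np.linalg.norm(dw)/wmax),1))
    A=np.eye(4);A[:3,:3]=R.from_rotvec(dw/k,degrees=True).as_matrix()
    # constant row (v,w): p_k = p0+R0*sum(Rs^i) v
    S=sum(np.linalg.matrix_power(A[:3,:3],i) for i in range(k)); v=np.linalg.solve(S,R0.T@d*1000)
    print("rows",k,"lin",np.round(v,1).tolist(),"rot",np.round(dw/k,2).tolist()); return pos,Rm
def down(yaw): # tool pointing down, tool x at world yaw (deg)
    x=np.array([np.cos(np.radians(yaw)),np.sin(np.radians(yaw)),0]); z=np.array([0,0,-1.]); return np.stack([x,np.cross(z,x),z],1)
E
python3 - <<'E'
from h import *
T=rowsto([.43,.25,.3],down(172)); rowsto([.43,-.35,.3],down(180),T0=T)
E
```

```text
rows 11 lin [-29.7, -26.1, 0.4] rot [-0.0, -0.0, -0.73]
rows 15 lin [-3.0, -39.9, 0.0] rot [0.0, 0.0, -0.53]
```

>>> drive_tool:
  linear:
    - [-30,-26,0]
    - [-30,-26,0]
    - [-30,-26,0]
    - [-30,-26,0]
    - [-30,-26,0]
    - [-30,-26,0]
    - [-30,-26,0]
    - [-30,-26,0]
    - [-30,-26,0]
    - [-30,-26,0]
    - [-30,-26,0]
  rot:
    - [0,0,-0.7]
    - [0,0,-0.7]
    - [0,0,-0.7]
    - [0,0,-0.7]
    - [0,0,-0.7]
    - [0,0,-0.7]
    - [0,0,-0.7]
    - [0,0,-0.7]
    - [0,0,-0.7]
    - [0,0,-0.7]
    - [0,0,-0.7]
  hand: [85,85,85,85,85,85,85,85,85,85,85]

```text
t: 2.67
tcp_pos: [0.4403, 0.2456, 0.3037]
tool_rot: [0.061, 0.998, 0.005, 0.002]
force: [0.2, 0.5, -0.3]
finger_gap: 0.997
```

>>> drive_tool:
  linear:
    - [-3,-40,0]
    - [-3,-40,0]
    - [-3,-40,0]
    - [-3,-40,0]
    - [-3,-40,0]
    - [-3,-40,0]
    - [-3,-40,0]
    - [-3,-40,0]
    - [-3,-40,0]
    - [-3,-40,0]
    - [-3,-40,0]
    - [-3,-40,0]
    - [-3,-40,0]
    - [-3,-40,0]
    - [-3,-40,0]
    - [0,0,0]
  rot:
    - [0,0,-0.5]
    - [0,0,-0.5]
    - [0,0,-0.5]
    - [0,0,-0.5]
    - [0,0,-0.5]
    - [0,0,-0.5]
    - [0,0,-0.5]
    - [0,0,-0.5]
    - [0,0,-0.5]
    - [0,0,-0.5]
    - [0,0,-0.5]
    - [0,0,-0.5]
    - [0,0,-0.5]
    - [0,0,-0.5]
    - [0,0,-0.5]
    - [0,0,0]
  hand: [85,85,85,85,85,85,85,85,85,85,85,85,85,85,85,85]

```text
t: 4.0
tcp_pos: [0.4547, -0.3875, 0.3026]
tool_rot: [-0.003, 1.0, 0.0, 0.014]
force: [0.1, -0.6, 0.3]
finger_gap: 0.995
```

```bash
python3 - <<'E'
from h import *
s=st(); print(np.round(s["q"],2)); mm=model("wrist"); im=snap("wrist","w1")
for l,z in [("test_disc",.041),("disc_center",.046),("rest",0),("rest_face",.04),("drawer_floor",.0145),("drawer_knob",.0405),("handle_grip",.1145),("handle_hinge",.09),("chest",0),("gear",0)]:
    print(l,[(np.round(x["at"],1).tolist(),round(x["score"],2),np.round(onz("wrist",x["at"],z,mm)[:2],4)) for x in cams.spot_point(l,"wrist")[:2]])
E
```

```text
t 4.0 tcp [ 0.4547 -0.3875  0.3026] rot [-3.300e-03  9.999e-01  3.000e-04  1.450e-02] F [ 0.1 -0.6  0.3] gap 0.995
[-0.9   0.49  1.52  0.03  1.12 -2.49]
test_disc [([168.2, 216.4], 0.87, array([ 0.5174, -0.4718]))]
disc_center [([172.6, 220.9], 0.82, array([ 0.5203, -0.4663]))]
rest [([176.6, 210.9], 0.78, array([ 0.5275, -0.4718])), ([389.8, 52.2], 0.56, array([ 0.3506, -0.2428]))]
rest_face []
drawer_floor [([375.8, 127.2], 0.78, array([ 0.426 , -0.2543]))]
drawer_knob [([387.7, 50.1], 0.8, array([ 0.352 , -0.2608]))]
handle_grip [([422.8, 215.8], 0.79, array([ 0.485 , -0.2433])), ([399.4, 245.3], 0.73, array([ 0.5121, -0.259 ]))]
handle_hinge [([401.2, 245.2], 0.83, array([ 0.5247, -0.245 ]))]
chest [([368.8, 208.6], 0.87, array([ 0.5232, -0.2455]))]
gear [([172.6, 83.0], 0.98, array([ 0.3836, -0.4677])), ([176.1, 209.9], 0.3, array([ 0.5262, -0.4723]))]
```

View pics/w1.png

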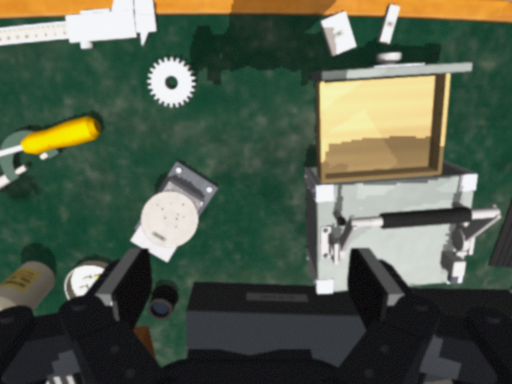

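The wrist picture shows the rest and disc at about (170,215). The rest's low front with its two pins points up-right, toward (200,175). The chest with its open drawer is at (385,190), and the folded handle's black grip is at (428,218). I'll check a geometric model against this picture.

```bash
cat >> h.py <<'E'
def fr(x,y,yaw,P,z=0):
    c,s=np.cos(np.radians(yaw)),np.sin(np.radians(yaw)); P=np.atleast_2d(P).astype(float)
    return np.stack([x+c*P[:,0]-s*P[:,1],y+s*P[:,0]+c*P[:,1],P[:,2]+z],1)
def draw(im,n,mm,pts,col,K=1,off=(0,0),closed=True):
    p=np.array([(proj(n,q,mm)-off)*K for q in pts]).round().astype(np.int32); cv2.polylines(im,[p],closed,col,1)
a35=np.radians(35)
def rest_shapes(x,y,yaw):
    u=np.array([np.cos(a35),0,np.sin(a35)]);nn=np.array([-np.sin(a35),0,np.cos(a35)]);v=np.array([0,1,0]);F=np.array([0,0,.04])
    th=np.linspace(0,2*np.pi,40)[:,None]
    S=[[[-.05,-.028,.006],[.05,-.028,.006],[.05,.028,.006],[-.05,.028,.006]],
       [F+a*.037*u+b*.022*v for a,b in((-1,-1),(1,-1),(1,1),(-1,1))], F+.010*nn+.029*(np.cos(th)*u+np.sin(th)*v)]
    return [fr(x,y,yaw,np.array(s)) for s in S]
def chest_shapes(x,y,yaw,d,hz=0,z=0):
    b=lambda x0,x1,y0,y1,z:[[x0,y0,z],[x1,y0,z],[x1,y1,z],[x0,y1,z]]
    A=np.radians(25)+hz; gx,gz=-.058*np.cos(A),.09+.058*np.sin(A)
    S=[b(-.058,.058,-.075,.075,.074),b(-.058,.058,-.075,.075,0),b(-.05-d,-.058,-.059,.059,.0145),[[gx,-.035,gz],[gx,.035,gz]],[[0,-.06,.09],[0,.06,.09]],[[-.07-d,-.011,.0405],[-.07-d,.011,.0405]]]
    return [fr(x,y,yaw,np.array(s),z) for s in S]
E
python3 - <<'E'
from h import *
im=cv2.imread("pics/w1.png"); mm=model("wrist")
a=cv2.resize(im[130:290,90:270],None,fx=3,fy=3,interpolation=cv2.INTER_CUBIC)
for s,c in zip(rest_shapes(.523,-.468,-31),((0,0,255),(0,255,0),(255,0,0))): draw(a,"wrist",mm,s,c,3,(90,130))
b=cv2.resize(im[30:310,290:512],None,fx=1.7,fy=1.7,interpolation=cv2.INTER_CUBIC)
for i,s in enumerate(chest_shapes(.5232,-.2455,5.3,.1)): draw(b,"wrist",mm,s,[(0,0,255),(0,255,0),(255,0,0),(0,255,255),(255,0,255),(255,255,0)][i],1.7,(290,30))
h=max(a.shape[0],b.shape[0]); o=np.zeros((h,a.shape[1]+b.shape[1],3),np.uint8); o[:a.shape[0],:a.shape[1]]=a;o[:b.shape[0],a.shape[1]:]=b
cv2.imwrite("pics/ov1.png",cv2.resize(o,None,fx=.86,fy=.86) if o.shape[1]>800 else o)
E
```

```text
(no output)
```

View pics/ov1.png

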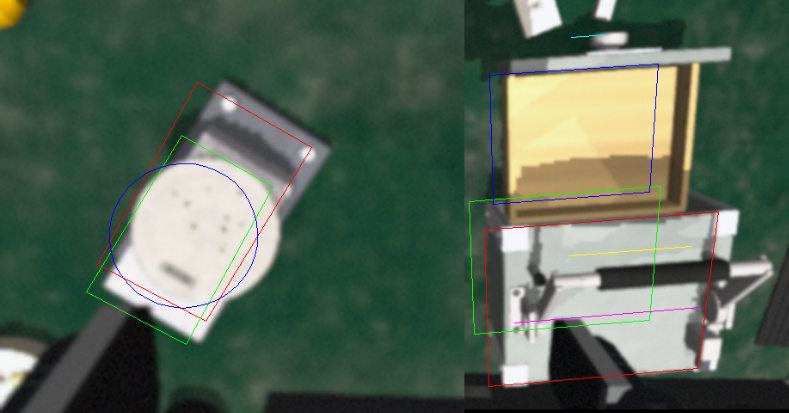

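```bash
python3 - <<'E'
from h import *
st(); mm=model("wrist"); im=snap("wrist","w2")[:,:,::-1].copy(); st()
for l,z in [("test_disc",.041),("disc_center",.0445),("rest",0),("drawer_floor",.0145),("drawer_knob",.0405),("handle_grip",.1145),("handle_hinge",.09),("chest",0),("gear",0)]:
    print(l,[(np.round(x["at"],1).tolist(),round(x["score"],2),np.round(onz("wrist",x["at"],z,mm)[:2],4)) for x in cams.spot_point(l,"wrist")[:2]])
a=cv2.resize(im[130:290,90:270],None,fx=3,fy=3,interpolation=cv2.INTER_CUBIC)
for s,c in zip(rest_shapes(.523,-.468,-31),((0,0,255),(0,255,0),(255,0,0))): draw(a,"wrist",mm,s,c,3,(90,130))
b=cv2.resize(im[30:310,290:512],None,fx=1.7,fy=1.7,interpolation=cv2.INTER_CUBIC)
for i,s in enumerate(chest_shapes(.5232,-.2455,5.3,.1)): draw(b,"wrist",mm,s,[(0,0,255),(0,255,0),(255,0,0),(0,255,255),(255,0,255),(255,255,0)][i],1.7,(290,30))
h=max(a.shape[0],b.shape[0]); o=np.zeros((h,a.shape[1]+b.shape[1],3),np.uint8); o[:a.shape[0],:a.shape[1]]=a;o[:b.shape[0],a.shape[1]:]=b
cv2.imwrite("pics/ov2.png",cv2.resize(o,None,fx=.86,fy=.86))
E
```

```text
t 4.55 tcp [ 0.4544 -0.3781  0.3025] rot [-0.0063  0.9999  0.0044  0.0127] F [-0.3 -0.3 -0.2] gap 0.995
t 4.6 tcp [ 0.4544 -0.3784  0.3024] rot [-0.0062  0.9999  0.0044  0.0127] F [-0.1 -0.3  0. ] gap 1.001
test_disc [([156.1, 218.0], 0.74, array([ 0.5181, -0.4726]))]
disc_center [([162.7, 222.0], 0.88, array([ 0.5211, -0.465 ]))]
rest [([164.4, 212.1], 0.97, array([ 0.5278, -0.4738]))]
drawer_floor [([367.2, 127.4], 0.82, array([ 0.4243, -0.2515])), ([375.8, 54.8], 0.38, array([ 0.3523, -0.2508]))]
drawer_knob [([377.8, 55.8], 0.68, array([ 0.3551, -0.2582]))]
handle_grip [([405.4, 217.8], 0.64, array([ 0.4853, -0.2464]))]
handle_hinge [([388.6, 245.5], 0.57, array([ 0.5234, -0.2451]))]
chest [([358.0, 209.0], 0.81, array([ 0.5218, -0.2459]))]
gear [([161.9, 82.7], 0.85, array([ 0.3824, -0.4675]))]
```

View pics/ov2.png

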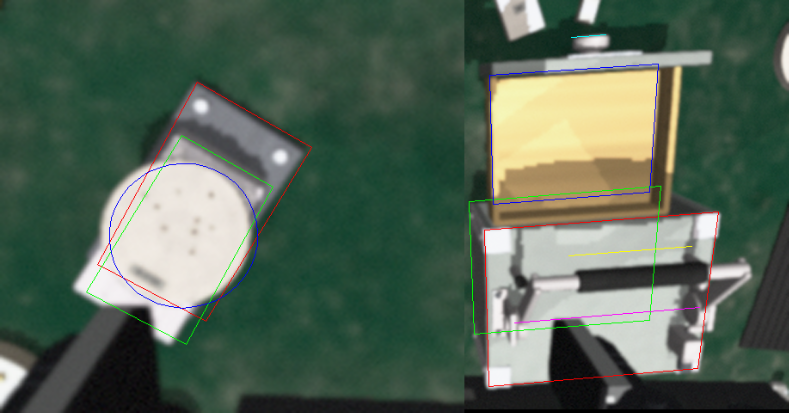

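The overlay now fits the chest at (0.523, -0.2455) with yaw 5.3°. The first picture was taken while the arm was still settling. Disc mid is about (0.519, -0.4696, 0.044), and the rest's yaw is about -31.5°.

```bash
cat >> h.py <<'E'
def tilt(yaw,t): # tool x horizontal heading yaw (deg); tool z tilted by t deg toward heading yaw+180
    c,s=np.cos(np.radians(yaw)),np.sin(np.radians(yaw)); ct,st_=np.cos(np.radians(t)),np.sin(np.radians(t))
    z=np.array([-c*st_,-s*st_,-ct]); x=np.array([c*ct,s*ct,-st_]); return np.stack([x,np.cross(z,x),z],1)
E
python3 - <<'E'
from h import *
Rg=tilt(148.5,35); print(Rg)
D=np.array([.519,-.4696,.0441]); z=Rg[:,2]
T=rowsto(D-.16*z,Rg,n=10); rowsto(D-.06*z,Rg,T0=T)
E
```

```text
[[-6.98441934e-01  5.22498565e-01  4.89054307e-01]
 [ 4.28005767e-01  8.52640164e-01 -2.99692865e-01]
 [-5.73576436e-01  2.77555756e-17 -8.19152044e-01]]
rows 10 lin [4.0, -3.9, 12.4] rot [1.07, -3.28, 3.08]
rows 3 lin [-0.0, 0.0, 33.3] rot [0.0, 0.0, 0.0]
```

>>> drive_tool:
  linear:
    - [4,-4,12.4]
    - [4,-4,12.4]
    - [4,-4,12.4]
    - [4,-4,12.4]
    - [4,-4,12.4]
    - [4,-4,12.4]
    - [4,-4,12.4]
    - [4,-4,12.4]
    - [4,-4,12.4]
    - [4,-4,12.4]
    - [0,0,0]
    - [0,0,0]
    - [0,0,0]
    - [0,0,0]
    - [0,0,0]
  rot:
    - [1.07,-3.3,3.1]
    - [1.07,-3.3,3.1]
    - [1.07,-3.3,3.1]
    - [1.07,-3.3,3.1]
    - [1.07,-3.3,3.1]
    - [1.07,-3.3,3.1]
    - [1.07,-3.3,3.1]
    - [1.07,-3.3,3.1]
    - [1.07,-3.3,3.1]
    - [1.07,-3.3,3.1]
    - [0,0,0]
    - [0,0,0]
    - [0,0,0]
    - [0,0,0]
    - [0,0,0]
  hand: [85,85,85,85,85,85,85,85,85,85,85,85,85,85,85]

```text
t: 6.3
tcp_pos: [0.4625, -0.4348, 0.1987]
tool_rot: [0.28, 0.916, -0.086, 0.274]
force: [-0.7, 0.1, -0.2]
finger_gap: 0.995
```

```bash
python3 - <<'E'
from h import *
s=st(); mm=model("wrist"); im=snap("wrist","w3")[:,:,::-1].copy()
for l,z in [("test_disc",.040),("disc_center",.0441),("rest_face",.04)]:
    print(l,[(np.round(x["at"],1).tolist(),round(x["score"],2),np.round(onz("wrist",x["at"],z,mm),4)) for x in cams.spot_point(l,"wrist")[:2]])
for r in cams.regions_of("test_disc","wrist")[:1]: print(r["rect"])
for sh,c in zip(rest_shapes(.5214,-.4711,-31.5),((0,0,255),(0,255,0),(255,0,0))): draw(im,"wrist",mm,sh,c)
cv2.imwrite("pics/ov3.png",im)
Rg=tilt(148.5,35);D=np.array([.519,-.4696,.0441]);rowsto(D-.06*Rg[:,2],Rg)
E
```

```text
t 6.3 tcp [ 0.4625 -0.4348  0.1987] rot [ 0.2798  0.9162 -0.0856  0.2738] F [-0.7  0.1 -0.2] gap 0.995
test_disc [([254.1, 150.9], 0.79, array([ 0.5193, -0.4696,  0.04  ]))]
disc_center [([255.1, 153.3], 0.7, array([ 0.5183, -0.4682,  0.0441]))]
rest_face []
[212.2, 109.1, 295.8, 192.4]
rows 3 lin [10.7, 0.3, 35.1] rot [-0.53, -0.55, -0.67]
```

View pics/ov3.png

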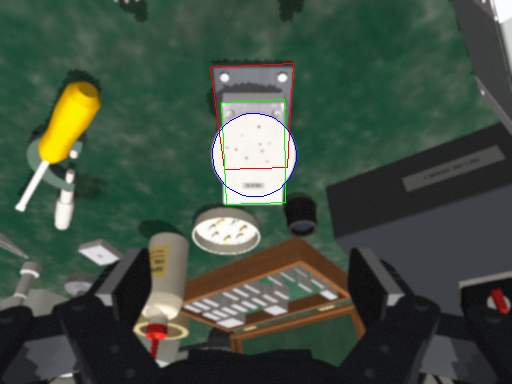

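The overlay matches to within about 2 mm; the disc sits at (254,151), centred on the plate and slightly down-slope. Next: align, then approach.

>>> drive_tool:
  linear:
    - [12,0,12]
    - [12,0,12]
    - [12,0,12]
    - [0,0,0]
    - [0,0,0]
  rot:
    - [-0.6,-0.6,-0.8]
    - [-0.6,-0.6,-0.8]
    - [-0.6,-0.6,-0.8]
    - [0,0,0]
    - [0,0,0]
  hand: [85,85,85,85,85]

```text
t: 6.97
tcp_pos: [0.4783, -0.4377, 0.171]
tool_rot: [0.262, 0.926, -0.078, 0.262]
force: [0.8, -0.3, -0.2]
finger_gap: 0.996
```

```bash
python3 - <<'E'
from h import *
st();Rg=tilt(148.5,35);D=np.array([.5176,-.4687,.043]);rowsto(D-.06*Rg[:,2],Rg,n=1)
E
```

```text
t 6.97 tcp [ 0.4783 -0.4377  0.171 ] rot [ 0.2618  0.9255 -0.0776  0.2623] F [ 0.8 -0.3 -0.2] gap 0.996
rows 1 lin [28.5, -5.4, 75.2] rot [-0.41, -3.25, 0.04]
```

>>> drive_tool:
  linear:
    - [8,-1.5,5]
    - [8,-1.5,5]
    - [8,-1.5,5]
    - [5,-1,5]
    - [0,0,0]
    - [0,0,0]
  rot:
    - [0,-1,0]
    - [0,-1,0]
    - [0,-1,0]
    - [0,-0.3,0]
    - [0,0,0]
    - [0,0,0]
  hand: [85,85,85,85,85,85]

```text
t: 7.47
tcp_pos: [0.4865, -0.4437, 0.1599]
tool_rot: [0.268, 0.923, -0.083, 0.262]
force: [-0.4, -0.7, 0.1]
finger_gap: 0.995
```

```bash
python3 - <<'E'
from h import *
s=st();print(np.round(s["q"],3),np.round(s["qd"],3));Rg=tilt(148.5,35);D=np.array([.5176,-.4687,.043]);rowsto(D-.06*Rg[:,2],Rg,n=1)
E
```

```text
t 7.47 tcp [ 0.4865 -0.4437  0.1599] rot [ 0.268   0.9233 -0.0829  0.2624] F [-0.4 -0.7  0.1] gap 0.995
[-0.979  0.691  1.777  0.939  0.252 -2.854] [-0.     0.01  -0.001  0.003 -0.002  0.002]
rows 1 lin [31.4, -4.2, 60.4] rot [-1.18, -3.07, -0.51]
```

Joint 6 is at its limit, so the fix is a half turn about the tool axis, which gives the same grasp.

>>> drive_tool:
  linear:
    - [0,0,-8]
    - [0,0,-8]
    - [0,0,-8]
    - [0,0,0]
    - [0,0,0]
    - [0,0,0]
    - [0,0,0]
    - [0,0,0]
    - [0,0,0]
    - [0,0,0]
    - [0,0,0]
    - [0,0,0]
    - [0,0,0]
    - [0,0,0]
    - [0,0,0]
    - [0,0,0]
    - [0,0,0]
    - [0,0,0]
    - [0,0,0]
    - [0,0,0]
  rot:
    - [0,0,7]
    - [0,0,7]
    - [0,0,7]
    - [0,0,7]
    - [0,0,7]
    - [0,0,7]
    - [0,0,7]
    - [0,0,7]
    - [0,0,7]
    - [0,0,7]
    - [0,0,7]
    - [0,0,7]
    - [0,0,7]
    - [0,0,7]
    - [0,0,7]
    - [0,0,7]
    - [0,0,7]
    - [0,0,7]
    - [0,0,7]
    - [0,0,7]
  hand: [85,85,85,85,85,85,85,85,85,85,85,85,85,85,85,85,85,85,85,85]

```text
t: 9.13
tcp_pos: [0.4738, -0.4361, 0.1852]
tool_rot: [0.96, 0.035, 0.224, 0.163]
force: [0.5, -0.3, 0.2]
finger_gap: 0.996
```

```bash
python3 - <<'E'
from h import *
s=st();print(np.round(s["q"],3));Rg=tilt(148.5,35)@np.diag([-1,-1,1.]);D=np.array([.5176,-.4687,.043]);rowsto(D-.13*Rg[:,2],Rg,n=9)
E
```

```text
t 9.13 tcp [ 0.4738 -0.4361  0.1852] rot [0.9602 0.0353 0.2239 0.163 ] F [ 0.5 -0.3  0.2] gap 0.996
[-0.991  0.635  1.805  0.875  0.272 -0.294]
rows 9 lin [-4.1, -0.9, 2.1] rot [0.04, 0.35, 4.01]
```

>>> drive_tool:
  linear:
    - [-4,-1,2]
    - [-4,-1,2]
    - [-4,-1,2]
    - [-4,-1,2]
    - [-4,-1,2]
    - [-4,-1,2]
    - [-4,-1,2]
    - [-4,-1,2]
    - [-4,-1,2]
    - [0,0,0]
    - [0,0,0]
  rot:
    - [0,0.4,4]
    - [0,0.4,4]
    - [0,0.4,4]
    - [0,0.4,4]
    - [0,0.4,4]
    - [0,0.4,4]
    - [0,0.4,4]
    - [0,0.4,4]
    - [0,0.4,4]
    - [0,0,0]
    - [0,0,0]
  hand: [85,85,85,85,85,85,85,85,85,85,85]

```text
t: 10.05
tcp_pos: [0.4534, -0.43, 0.1522]
tool_rot: [0.911, -0.274, 0.297, 0.083]
force: [0.0, -0.5, -0.2]
finger_gap: 0.991
```

```bash
python3 - <<'E'
from h import *
s=st();print(np.round(s["q"],3));Rg=tilt(148.5,35)@np.diag([-1,-1,1.]);D=np.array([.5176,-.4687,.043]);rowsto(D-.06*Rg[:,2],Rg,n=1)
E
```

```text
t 10.05 tcp [ 0.4534 -0.43    0.1522] rot [ 0.9108 -0.2741  0.2971  0.0834] F [ 0.  -0.5 -0.2] gap 0.991
[-1.035  0.692  1.897  1.648  0.27  -0.451]
rows 1 lin [-2.5, -1.2, 72.4] rot [0.53, -0.96, -1.82]
```

Good alignment. Now the approach along the normal.

>>> drive_tool:
  linear:
    - [-1,-0.5,16]
    - [-1,-0.5,16]
    - [-0.5,-0.2,16]
    - [0,0,12]
    - [0,0,0]
    - [0,0,0]
  rot:
    - [0.2,-0.4,-0.8]
    - [0.2,-0.4,-0.8]
    - [0.1,-0.2,-0.2]
    - [0,0,0]
    - [0,0,0]
    - [0,0,0]
  hand: [85,85,85,85,85,85]

```text
t: 10.55
tcp_pos: [0.484, -0.4489, 0.1036]
tool_rot: [0.919, -0.253, 0.29, 0.085]
force: [0.1, 0.1, -0.2]
finger_gap: 0.993
```

```bash
python3 - <<'E'
from h import *
s=st();print(np.round(s["q"],3));Rg=tilt(148.5,35)@np.diag([-1,-1,1.]);D=np.array([.5176,-.4687,.043]);rowsto(D-.06*Rg[:,2],Rg,n=1)
E
```

```text
t 10.55 tcp [ 0.484  -0.4489  0.1036] rot [ 0.919  -0.2532  0.29    0.0853] F [ 0.1  0.1 -0.2] gap 0.993
[-1.004  0.803  1.809  1.713  0.255 -0.539]
rows 1 lin [-2.9, -0.7, 12.0] rot [0.17, -0.18, 0.74]
```

>>> drive_tool:
  linear:
    - [-2,-0.5,8]
    - [-1,0,5]
    - [0,0,1]
    - [0,0,0]
    - [0,0,0]
    - [0,0,0]
    - [0,0,0]
    - [0,0,0]
    - [0,0,0]
    - [0,0,0]
  rot:
    - [0,0,0.4]
    - [0,0,0.3]
    - [0,0,0]
    - [0,0,0]
    - [0,0,0]
    - [0,0,0]
    - [0,0,0]
    - [0,0,0]
    - [0,0,0]
    - [0,0,0]
  hand: [85,85,85,52,52,52,52,52,52,52]
  force: 30

```text
t: 11.38
tcp_pos: [0.4883, -0.4515, 0.0942]
tool_rot: [0.917, -0.257, 0.291, 0.085]
force: [1.6, -0.8, -1.3]
finger_gap: 0.664
```

```bash
python3 - <<'E'
from h import *
s=st();print(np.round(s["q"],3));Rg=tilt(148.5,35)@np.diag([-1,-1,1.]);D=np.array([.5176,-.4687,.043]);rowsto(D-.06*Rg[:,2],Rg,n=1)
im=snap("wrist","w4")
E
```

```text
t 11.38 tcp [ 0.4883 -0.4515  0.0942] rot [ 0.9174 -0.2575  0.2912  0.0851] F [ 1.6 -0.8 -1.3] gap 0.664
[-0.999  0.824  1.799  1.767  0.254 -0.581]
rows 1 lin [-1.5, -0.7, 1.4] rot [0.27, -0.32, 0.23]
```

View pics/w4.png

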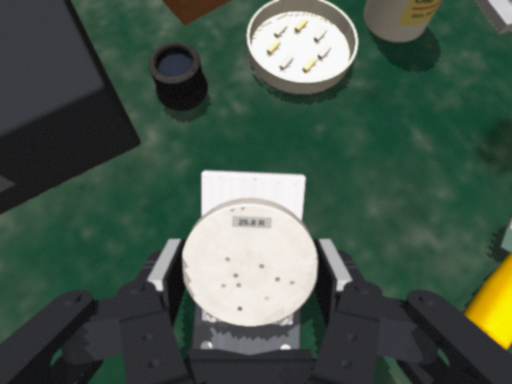

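The disc is held between the pads, centred at (250,262), and the opening reads about 57 mm. Now lift along the normal.

>>> drive_tool:
  linear:
    - [0,0,-8]
    - [0,0,-15]
    - [0,0,-25]
    - [0,0,-25]
    - [0,0,-25]
    - [0,0,-20]
    - [0,0,0]
    - [0,0,0]
    - [0,0,0]
    - [0,0,0]
    - [0,0,0]
    - [0,0,0]
  rot:
    - [0,0,0]
    - [0,0,0]
    - [0,0,0]
    - [0,0,0]
    - [0,0,0]
    - [0,0,0]
    - [0,5,0]
    - [0,5,0]
    - [0,5,0]
    - [0,5,0]
    - [0,5,0]
    - [0,0,0]
  hand: [52,52,52,52,52,52,52,52,52,52,52,52]
  force: 40

```text
t: 12.43
tcp_pos: [0.4269, -0.4044, 0.1918]
tool_rot: [0.869, -0.24, 0.42, 0.108]
force: [-1.8, 1.2, -2.8]
finger_gap: 0.651
```

```bash
python3 - <<'E'
from h import *
s=st();print(np.round(s["q"],3)); print(R.from_quat(s["tool_rot"]).as_matrix().round(3))
T=rowsto([.42,-.40,.26],down(-31.5))
T=rowsto([.42,-.34,.26],down(75),n=16,T0=T)
T=rowsto([.4157,-.2555,.22],down(185.3),n=16,T0=T)
E
```

```text
t 12.43 tcp [ 0.4269 -0.4044  0.1918] rot [ 0.8687 -0.2397  0.4196  0.1084] F [-1.8  1.2 -2.8] gap 0.651
[-1.124  0.664  2.09   2.253  0.606 -1.169]
[[ 0.533 -0.507  0.677]
 [-0.325 -0.862 -0.39 ]
 [ 0.781 -0.013 -0.624]]
rows 8 lin [3.3, -0.1, -8.2] rot [-0.14, -6.42, 0.08]
rows 16 lin [1.4, -4.1, 0.0] rot [-0.0, -0.0, -6.66]
rows 16 lin [5.2, 3.4, 2.5] rot [-0.0, -0.0, -6.89]
```

>>> drive_tool:
  linear:
    - [3,0,-8]
    - [3,0,-8]
    - [3,0,-8]
    - [3,0,-8]
    - [3,0,-8]
    - [3,0,-8]
    - [3,0,-8]
    - [3,0,-8]
    - [2,0,-4]
    - [0,0,0]
  rot:
    - [0,-6.4,0]
    - [0,-6.4,0]
    - [0,-6.4,0]
    - [0,-6.4,0]
    - [0,-6.4,0]
    - [0,-6.4,0]
    - [0,-6.4,0]
    - [0,-6.4,0]
    - [0,-4,0]
    - [0,0,0]
  hand: [52,52,52,52,52,52,52,52,52,52]

```text
t: 13.27
tcp_pos: [0.4281, -0.3865, 0.2238]
tool_rot: [0.945, -0.24, 0.222, 0.016]
force: [0.9, -0.8, -1.3]
finger_gap: 0.656
```

```bash
python3 - <<'E'
from h import *
s=st();print(np.round(s["q"],3)); print(R.from_quat(s["tool_rot"]).as_matrix().round(3))
T=rowsto([.42,-.34,.26],down(75),n=17)
T=rowsto([.4157,-.2555,.22],down(185.3),n=17,T0=T)
E
```

```text
t 13.27 tcp [ 0.4281 -0.3865  0.2238] rot [ 0.9449 -0.2404  0.2216  0.0163] F [ 0.9 -0.8 -1.3] gap 0.656
[-1.043  0.51   1.865  0.632  0.504  0.507]
[[ 0.786 -0.461  0.411]
 [-0.447 -0.884 -0.137]
 [ 0.427 -0.076 -0.901]]
rows 17 lin [1.2, -2.9, -2.0] rot [1.15, -1.29, -5.98]
rows 17 lin [4.8, 3.3, 2.4] rot [-0.0, -0.0, -6.49]
```

>>> drive_tool:
  linear:
    - [1,-3,-2]
    - [1,-3,-2]
    - [1,-3,-2]
    - [1,-3,-2]
    - [1,-3,-2]
    - [1,-3,-2]
    - [1,-3,-2]
    - [1,-3,-2]
    - [1,-3,-2]
    - [1,-3,-2]
    - [1,-3,-2]
    - [1,-3,-2]
    - [1,-3,-2]
    - [1,-3,-2]
    - [1,-3,-2]
    - [1,-3,-2]
    - [1,-3,-2]
  rot:
    - [1.2,-1.3,-6]
    - [1.2,-1.3,-6]
    - [1.2,-1.3,-6]
    - [1.2,-1.3,-6]
    - [1.2,-1.3,-6]
    - [1.2,-1.3,-6]
    - [1.2,-1.3,-6]
    - [1.2,-1.3,-6]
    - [1.2,-1.3,-6]
    - [1.2,-1.3,-6]
    - [1.2,-1.3,-6]
    - [1.2,-1.3,-6]
    - [1.2,-1.3,-6]
    - [1.2,-1.3,-6]
    - [1.2,-1.3,-6]
    - [1.2,-1.3,-6]
    - [1.2,-1.3,-6]
  hand: [52,52,52,52,52,52,52,52,52,52,52,52,52,52,52,52,52]

```text
t: 14.68
tcp_pos: [0.4139, -0.336, 0.2619]
tool_rot: [0.766, 0.643, -0.009, 0.011]
force: [1.1, -0.7, -1.8]
finger_gap: 0.654
```

```bash
python3 - <<'E'
from h import *
s=st();print(np.round(s["q"],3)); print(R.from_quat(s["tool_rot"]).as_matrix().round(3))
T=rowsto([.4157,-.2555,.22],down(185.3),n=18)
E
```

```text
t 14.68 tcp [ 0.4139 -0.336   0.2619] rot [ 0.7656  0.6431 -0.0095  0.0109] F [ 1.1 -0.7 -1.8] gap 0.654
[-0.884  0.457  1.717 -0.023  0.946 -0.697]
[[ 0.173  0.985 -0.001]
 [ 0.985 -0.173 -0.029]
 [-0.028  0.004 -1.   ]]
rows 18 lin [3.9, 3.4, 2.3] rot [-0.07, 0.08, -5.85]
```

>>> drive_tool:
  linear:
    - [4,3.4,2]
    - [4,3.4,2]
    - [4,3.4,2]
    - [4,3.4,2]
    - [4,3.4,2]
    - [4,3.4,2]
    - [4,3.4,2]
    - [4,3.4,2]
    - [4,3.4,2]
    - [4,3.4,2]
    - [4,3.4,2]
    - [4,3.4,2]
    - [4,3.4,2]
    - [4,3.4,2]
    - [4,3.4,2]
    - [4,3.4,2]
    - [4,3.4,2]
    - [4,3.4,2]
    - [0,0,0]
    - [0,0,0]
  rot:
    - [0,0,-5.9]
    - [0,0,-5.9]
    - [0,0,-5.9]
    - [0,0,-5.9]
    - [0,0,-5.9]
    - [0,0,-5.9]
    - [0,0,-5.9]
    - [0,0,-5.9]
    - [0,0,-5.9]
    - [0,0,-5.9]
    - [0,0,-5.9]
    - [0,0,-5.9]
    - [0,0,-5.9]
    - [0,0,-5.9]
    - [0,0,-5.9]
    - [0,0,-5.9]
    - [0,0,-5.9]
    - [0,0,-5.9]
    - [0,0,0]
    - [0,0,0]
  hand: [52,52,52,52,52,52,52,52,52,52,52,52,52,52,52,52,52,52,52,52]

```text
t: 16.35
tcp_pos: [0.4129, -0.2455, 0.2218]
tool_rot: [-0.102, 0.994, -0.022, 0.022]
force: [0.5, 0.5, -1.7]
finger_gap: 0.66
```

```bash
python3 - <<'E'
from h import *
s=st();print(np.round(s["q"],3),np.round(s["qd"],3))
mm=model("wrist"); im=snap("wrist","w5")[:,:,::-1].copy()
for l,z in [("disc_center",0.15),("drawer_floor",.0145),("drawer_knob",.0405),("handle_grip",.1145),("handle_hinge",.09),("chest",0)]:
    print(l,[(np.round(x["at"],1).tolist(),round(x["score"],2),np.round(onz("wrist",x["at"],z,mm)[:2],4)) for x in cams.spot_point(l,"wrist")[:2]])
for i,sh in enumerate(chest_shapes(.5232,-.2455,5.3,.097,.33)): draw(im,"wrist",mm,sh,[(0,0,255),(0,255,0),(255,0,0),(0,255,255),(255,0,255),(255,255,0)][i])
cv2.imwrite("pics/ov5.png",im)
T=rowsto([.4157,-.2555,.14],down(185.3))
E
```

```text
t 16.35 tcp [ 0.4129 -0.2455  0.2218] rot [-0.102   0.9943 -0.0217  0.0218] F [ 0.5  0.5 -1.7] gap 0.66
[-0.772  0.452  1.904  0.009  0.725 -2.554] [-0.001 -0.006  0.026  0.014 -0.015 -0.024]
disc_center [([252.8, 264.8], 0.58, array([ 0.4212, -0.2453]))]
drawer_floor [([249.2, 182.6], 0.69, array([ 0.4253, -0.2527]))]
drawer_knob [([261.4, 99.6], 0.9, array([ 0.3546, -0.2572])), ([249.6, 183.7], 0.5, array([ 0.4178, -0.2527]))]
handle_grip [([223.9, 329.1], 0.74, array([ 0.4932, -0.2504]))]
handle_hinge [([227.1, 339.8], 0.56, array([ 0.5243, -0.2453]))]
chest [([248.9, 257.5], 0.26, array([ 0.5044, -0.2374]))]
rows 3 lin [0.4, -2.4, 27.4] rot [-0.86, 0.77, 2.18]
```

View pics/ov5.png

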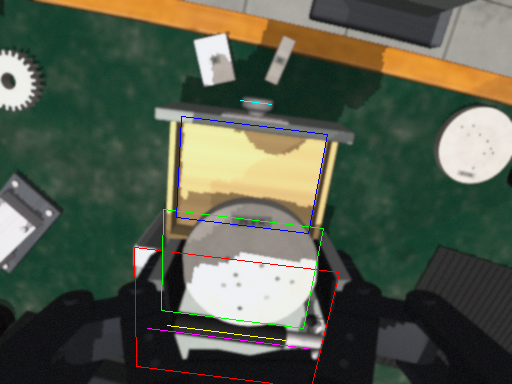

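The drawer overlay fits with the drawer about 97 mm out, and the held disc is over it. Next: align, then descend.

>>> drive_tool:
  linear:
    - [0,-3,10]
    - [0,-3,12]
    - [0,-3,12]
    - [0,-2,12]
    - [0,0,12]
    - [0,0,0]
    - [0,0,0]
  rot:
    - [-0.8,0.8,2.5]
    - [-0.8,0.8,2]
    - [-0.6,0.5,2]
    - [-0.4,0.3,0.5]
    - [0,0,0]
    - [0,0,0]
    - [0,0,0]
  hand: [52,52,52,52,52,52,52]

```text
t: 17.28
tcp_pos: [0.4186, -0.2607, 0.1632]
tool_rot: [-0.037, 0.999, -0.002, 0.001]
force: [0.9, 0.0, -1.8]
finger_gap: 0.659
```

```bash
python3 - <<'E'
from h import *
s=st();print(np.round(s["q"],3))
T=rowsto([.4157,-.2555,.09],down(185.3),n=1)
E
```

```text
t 17.28 tcp [ 0.4186 -0.2607  0.1632] rot [-0.0374  0.9993 -0.0016  0.0014] F [ 0.9  0.  -1.8] gap 0.659
[-0.784  0.584  1.884 -0.     0.669 -2.429]
rows 1 lin [2.7, 5.6, 73.2] rot [-0.19, 0.15, -1.01]
```

>>> drive_tool:
  linear:
    - [1.5,2.5,14]
    - [1.5,2,16]
    - [0.5,1,16]
    - [0,0,14]
    - [0,0,4]
    - [0,0,0]
    - [0,0,0]
  rot:
    - [0,0,-0.5]
    - [0,0,-0.4]
    - [0,0,0]
    - [0,0,0]
    - [0,0,0]
    - [0,0,0]
    - [0,0,0]
  hand: [52,52,52,52,52,52,52]

```text
t: 17.87
tcp_pos: [0.4186, -0.2587, 0.1022]
tool_rot: [-0.046, 0.999, -0.006, 0.006]
force: [-0.8, -0.1, -0.9]
finger_gap: 0.656
```

```bash
python3 - <<'E'
from h import *
s=st()
T=rowsto([.4157,-.2555,.0815],down(185.3),n=1)
E
```

```text
t 17.87 tcp [ 0.4186 -0.2587  0.1022] rot [-0.0455  0.9989 -0.0063  0.0058] F [-0.8 -0.1 -0.9] gap 0.656
rows 1 lin [2.8, 3.7, 20.6] rot [-0.75, 0.63, -0.08]
```

>>> drive_tool:
  linear:
    - [2,3,4]
    - [2,2,4]
    - [0,0,4]
    - [0,0,3]
    - [0,0,0]
    - [0,0,0]
  rot:
    - [-0.5,0.4,0]
    - [-0.3,0.3,0]
    - [0,0,0]
    - [0,0,0]
    - [0,0,0]
    - [0,0,0]
  hand: [52,52,52,52,52,52]

```text
t: 18.37
tcp_pos: [0.4154, -0.255, 0.0889]
tool_rot: [-0.046, 0.999, -0.001, 0.001]
force: [-0.6, -0.3, -2.5]
finger_gap: 0.656
```

>>> drive_tool:
  linear:
    - [0,0,2]
    - [0,0,2]
    - [0,0,0]
  rot:
    - [0,0,0]
    - [0,0,0]
    - [0,0,0]
  hand: [52,52,52]

```text
t: 18.62
tcp_pos: [0.4155, -0.2552, 0.0847]
tool_rot: [-0.046, 0.999, -0.002, 0.001]
force: [-0.2, 0.2, -2.7]
finger_gap: 0.66
```

>>> drive_tool:
  linear:
    - [0,0,2]
    - [0,0,1]
    - [0,0,0]
  rot:
    - [0,0,0]
    - [0,0,0]
    - [0,0,0]
  hand: [52,52,52]

```text
t: 18.87
tcp_pos: [0.4155, -0.2554, 0.0819]
tool_rot: [-0.046, 0.999, -0.002, 0.001]
force: [-0.5, -0.5, 1.7]
finger_gap: 0.656
```

Contact has started (+4 N). Next: release to 68 mm and retreat.

>>> drive_tool:
  linear:
    - [0,0,0]
    - [0,0,0]
    - [0,0,0]
    - [0,0,0]
    - [0,0,-6]
    - [0,0,-15]
    - [0,0,-20]
    - [0,0,-25]
    - [0,0,-25]
    - [0,0,-25]
    - [0,0,-20]
    - [0,0,0]
    - [0,0,0]
    - [0,0,0]
  rot:
    - [0,0,0]
    - [0,0,0]
    - [0,0,0]
    - [0,0,0]
    - [0,0,0]
    - [0,0,0]
    - [0,0,0]
    - [0,0,0]
    - [0,0,0]
    - [0,0,0]
    - [0,0,0]
    - [0,0,0]
    - [0,0,0]
    - [0,0,0]
  hand: [70,70,70,70,70,70,70,70,70,70,70,70,70,70]

```text
t: 20.03
tcp_pos: [0.4148, -0.2542, 0.2266]
tool_rot: [-0.046, 0.999, -0.002, 0.002]
force: [-0.2, -0.3, 0.2]
finger_gap: 0.82
```

```bash
python3 - <<'E'
from h import *
s=st();print(np.round(s["q"],3))
mm=model("wrist"); im=snap("wrist","w6")[:,:,::-1].copy()
for l,z in [("test_disc",0.0145),("disc_center",0.0195),("drawer_floor",.0145),("drawer_knob",.0405),("handle_grip",.131),("handle_hinge",.09)]:
    print(l,[(np.round(x["at"],1).tolist(),round(x["score"],2),np.round(onz("wrist",x["at"],z,mm)[:2],4)) for x in cams.spot_point(l,"wrist")[:2]])
for i,sh in enumerate(chest_shapes(.5232,-.2455,5.3,.097,.32)): draw(im,"wrist",mm,sh,[(0,0,255),(0,255,0),(255,0,0),(0,255,255),(255,0,255),(255,255,0)][i])
cv2.imwrite("pics/ov6.png",im)
E
```

```text
t 20.03 tcp [ 0.4148 -0.2542  0.2266] rot [-0.0455  0.999  -0.0021  0.0018] F [-0.2 -0.3  0.2] gap 0.82
[-0.78   0.463  1.855 -0.     0.819 -2.442]
test_disc [([245.2, 176.0], 0.9, array([ 0.4137, -0.2584]))]
disc_center [([250.5, 178.4], 0.92, array([ 0.4141, -0.2538]))]
drawer_floor []
drawer_knob [([253.2, 106.0], 0.63, array([ 0.3537, -0.2574])), ([25.4, 258.6], 0.36, array([ 0.4977, -0.4416]))]
handle_grip [([244.4, 331.8], 0.76, array([ 0.4778, -0.2514]))]
handle_hinge [([246.0, 346.1], 0.59, array([ 0.5246, -0.2469]))]
```

View pics/ov6.png

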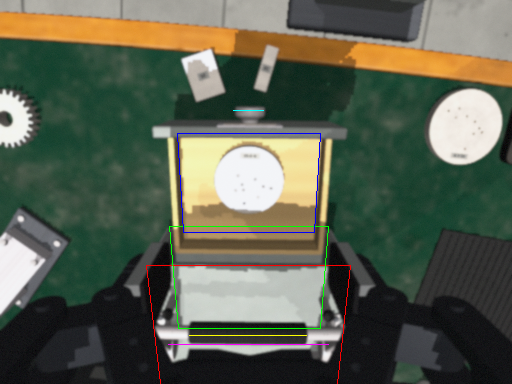

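The disc lies flat in the drawer at (249,180), and the gripper is clear. Now for the closed-finger push on the knob, tilted 15° so the body clears the handle.

```bash
cat >> h.py <<'E'
CX,CY,CW=.5232,-.2455,5.3
def push(relx,t=15,ztip=.038,tipl=.0726):
    Rg=tilt(180+CW,t); front=fr(CX,CY,CW,[relx,0,ztip])[0]; tip=front+.011*np.array([Rg[0,0],Rg[1,0],0]); return tip-tipl*Rg[:,2],Rg
E
python3 - <<'E'
from h import *
mm=model("wrist")
for px in [(215,100),(200,50),(258,90),(275,45)]: print(px,onz("wrist",px,.01,mm).round(3))
p,Rg=push(-.182);print(p)
T=rowsto([p[0],p[1],.2],Rg); T=rowsto(p,Rg,T0=T,n=6)
E
```

```text
(215, 100) [ 0.353 -0.288  0.01 ]
(200, 50) [ 0.315 -0.302  0.01 ]
(258, 90) [ 0.342 -0.254  0.01 ]
(275, 45) [ 0.306 -0.244  0.01 ]
[ 0.31268842 -0.26502857  0.10812621]
rows 3 lin [34.8, -0.5, 5.4] rot [-0.04, -4.97, -0.02]
rows 6 lin [4.0, -0.0, 14.8] rot [0.0, 0.0, 0.0]
```

>>> drive_tool:
  linear:
    - [20,0,3]
    - [22,0,3]
    - [22,0,3]
    - [20,0,3]
    - [15,0,2]
    - [10,0,2]
    - [0,0,0]
    - [0,0,0]
  rot:
    - [0,-3,0]
    - [0,-3,0]
    - [0,-3,0]
    - [0,-3,0]
    - [0,-3,0]
    - [0,0,0]
    - [0,0,0]
    - [0,0,0]
  hand: [0,0,0,0,0,0,0,0]

```text
t: 21.05
tcp_pos: [0.3439, -0.2504, 0.2148]
tool_rot: [-0.025, 0.995, -0.006, 0.097]
force: [0.5, 0.3, -0.3]
finger_gap: -0.002
```

```bash
python3 - <<'E'
from h import *
s=st();print(np.round(s["q"],3))
p,Rg=push(-.182)
T=rowsto(p,Rg,n=1);T=rowsto(p,Rg,n=6)
E
```

```text
t 21.05 tcp [ 0.3439 -0.2504  0.2148] rot [-0.0254  0.9949 -0.0056  0.0972] F [ 0.5  0.3 -0.3] gap -0.002
[-0.98   0.4    2.094  0.304  0.554 -2.854]
rows 1 lin [51.9, -11.3, 98.7] rot [-1.45, -3.89, -2.19]
rows 6 lin [9.1, -1.9, 16.2] rot [-0.24, -0.65, -0.36]
```

```bash
cat >> h.py <<'E'
def Ry(t,yaw=None): # tool x = chest +y, tool z tilted t deg toward chest +x
    yaw=CW if yaw is None else yaw
    C=R.from_euler("z",yaw,degrees=True).as_matrix(); a=np.radians(t)
    return C@np.array([[0,np.cos(a),np.sin(a)],[1,0,0],[0,np.sin(a),-np.cos(a)]])
def push2(relx,t=15,ztip=.038,tipl=.0726,h=.012):
    Rg=Ry(t); return fr(CX,CY,CW,[relx,0,ztip])[0]-h*np.cos(np.radians(t))*fr(0,0,CW,[1,0,0])[0]-tipl*Rg[:,2],Rg
E
python3 - <<'E'
from h import *
p,Rg=push2(-.185); print(p)
T=rowsto([p[0],p[1],.2],Rg,n=14)
E
```

```text
[ 0.30873945 -0.2653949   0.10812621]
rows 14 lin [1.6, -2.8, 0.5] rot [-0.3, -0.14, 6.27]
```

>>> drive_tool:
  linear:
    - [1.6,-3,0.5]
    - [1.6,-3,0.5]
    - [1.6,-3,0.5]
    - [1.6,-3,0.5]
    - [1.6,-3,0.5]
    - [1.6,-3,0.5]
    - [1.6,-3,0.5]
    - [1.6,-3,0.5]
    - [1.6,-3,0.5]
    - [1.6,-3,0.5]
    - [1.6,-3,0.5]
    - [1.6,-3,0.5]
    - [1.6,-3,0.5]
    - [1.6,-3,0.5]
    - [0,0,0]
    - [0,0,0]
  rot:
    - [-0.3,0,6.5]
    - [-0.3,0,6.5]
    - [-0.3,0,6.5]
    - [-0.3,0,6.5]
    - [-0.3,0,6.5]
    - [-0.3,0,6.5]
    - [-0.3,0,6.5]
    - [-0.3,0,6.5]
    - [-0.3,0,6.5]
    - [-0.3,0,6.5]
    - [-0.3,0,6.5]
    - [-0.3,0,6.5]
    - [-0.3,0,6.5]
    - [-0.3,0,6.5]
    - [0,0,0]
    - [0,0,0]
  hand: [0,0,0,0,0,0,0,0,0,0,0,0,0,0,0,0]

```text
t: 22.38
tcp_pos: [0.3133, -0.2748, 0.1963]
tool_rot: [0.708, 0.695, 0.099, 0.071]
force: [0.2, -0.0, 0.2]
finger_gap: 0.0
```

```bash
python3 - <<'E'
from h import *
s=st();print(np.round(s["q"],3)); p,Rg=push2(-.185); 
T=rowsto(p,Rg,n=1);T=rowsto(p,Rg,n=6)
E
```

```text
t 22.38 tcp [ 0.3133 -0.2748  0.1963] rot [0.7082 0.6955 0.0987 0.0708] F [ 0.2 -0.   0.2] gap 0.0
[-1.121  0.444  2.128  0.461  0.545 -1.497]
rows 1 lin [5.7, -25.6, 84.8] rot [-1.11, -0.79, -6.45]
rows 6 lin [1.2, -4.3, 14.1] rot [-0.19, -0.13, -1.07]
```

>>> drive_tool:
  linear:
    - [2,-9,10]
    - [2,-8,14]
    - [1,-5,14]
    - [1,-4,14]
    - [1,-2,14]
    - [0,-2,14]
    - [0,0,3]
    - [0,0,0]
    - [0,0,0]
  rot:
    - [-0.3,-0.2,-1.5]
    - [-0.3,-0.2,-1.5]
    - [-0.2,-0.2,-1.5]
    - [-0.2,-0.2,-1.5]
    - [0,0,-0.5]
    - [0,0,0]
    - [0,0,0]
    - [0,0,0]
    - [0,0,0]
  hand: [0,0,0,0,0,0,0,0,0]

```text
t: 23.13
tcp_pos: [0.3096, -0.2734, 0.1048]
tool_rot: [0.653, 0.746, 0.09, 0.094]
force: [0.4, -0.2, -1.6]
finger_gap: 0.003
```

```bash
python3 - <<'E'
from h import *
s=st();print(np.round(s["q"],3)); p,Rg=push2(-.185); 
T=rowsto(p,Rg,n=1);T=rowsto(push2(-.12)[0],Rg,n=1); print(R.from_quat(s["tool_rot"]).as_matrix().round(2))
E
```

```text
t 23.13 tcp [ 0.3096 -0.2734  0.1048] rot [0.653  0.746  0.0902 0.0944] F [ 0.4 -0.2 -1.6] gap 0.003
[-1.133  0.687  2.211  1.051  0.279 -2.288]
rows 1 lin [8.0, 1.1, -3.3] rot [-0.03, 0.73, 2.4]
rows 1 lin [5.6, 63.8, 13.5] rot [-0.03, 0.73, 2.4]
[[-0.13  0.96  0.26]
 [ 0.99  0.13  0.01]
 [-0.02  0.26 -0.97]]
```

>>> drive_tool:
  linear:
    - [5,0,-2]
    - [4,0,-2]
    - [0,9.6,2.6]
    - [0,9.6,2.6]
    - [0,9.6,2.6]
    - [0,9.6,2.6]
    - [0,9.6,2.6]
    - [0,0,0]
  rot:
    - [0,0.4,1.2]
    - [0,0.3,1.2]
    - [0,0,0]
    - [0,0,0]
    - [0,0,0]
    - [0,0,0]
    - [0,0,0]
    - [0,0,0]
  hand: [0,0,0,0,0,0,0,0]

```text
t: 23.8
tcp_pos: [0.3602, -0.2621, 0.1115]
tool_rot: [0.663, 0.737, 0.093, 0.092]
force: [0.0, -0.9, 0.5]
finger_gap: -0.003
```

```bash
python3 - <<'E'
from h import *
s=st();print(np.round(s["q"],3)); Rg=Ry(15)
T=rowsto(push2(-.09)[0],Rg,n=1);T=rowsto(push2(-.09)[0],Rg,n=6)
for r in cams.regions_of("gear","wrist")[:0]: pass
E
```

```text
t 23.8 tcp [ 0.3602 -0.2621  0.1115] rot [0.6632 0.7369 0.0933 0.092 ] F [ 0.  -0.9  0.5] gap -0.003
[-1.001  0.669  2.135  0.849  0.307 -1.916]
rows 1 lin [1.0, 41.1, 14.6] rot [0.05, 0.48, 0.79]
rows 6 lin [0.2, 6.9, 2.4] rot [0.01, 0.08, 0.13]
```

>>> drive_tool:
  linear:
    - [0,8,2.8]
    - [0,8,2.8]
    - [0,8,2.8]
    - [0,8,2.8]
    - [0,6,2]
  rot:
    - [0,0,0.2]
    - [0,0,0.2]
    - [0,0,0.2]
    - [0,0,0]
    - [0,0,0]
  hand: [0,0,0,0,0]

```text
t: 24.27
tcp_pos: [0.3974, -0.258, 0.1102]
tool_rot: [0.667, 0.734, 0.093, 0.091]
force: [-1.3, -1.1, 0.3]
finger_gap: 0.001
```

```bash
python3 - <<'E'
from h import *
s=st(); Rg=Ry(15)
T=rowsto(push2(-.07)[0],Rg,n=1)
mm=model("side"); im=snap("side"); 
print([(np.round(x["at"],1).tolist(),round(x["score"],2),onz("side",x["at"],.0405).round(3)) for x in cams.spot_point("drawer_knob","side")])
print([(np.round(proj("side",fr(CX,CY,CW,[-.07-d,0,.0405])[0]),1).tolist()) for d in (.1,.05,0)])
E
```

```text
t 24.27 tcp [ 0.3974 -0.258   0.1102] rot [0.6666 0.734  0.0925 0.0915] F [-1.3 -1.1  0.3] gap 0.001
rows 1 lin [0.8, 24.6, 8.7] rot [-0.06, 0.57, 0.28]
[([241.6, 174.8], 0.73, array([ 0.429, -0.266,  0.04 ])), ([252.3, 229.8], 0.45, array([ 0.529, -0.477,  0.04 ]))]
[[223.0, 169.7], [235.9, 171.5], [248.9, 173.3]]
```

>>> drive_tool:
  linear:
    - [0,6,1.8]
    - [0,6,1.8]
    - [0,6,1.8]
  rot:
    - [0,0,0]
    - [0,0,0]
    - [0,0,0]
  hand: [0,0,0]

```text
t: 24.62
tcp_pos: [0.414, -0.2566, 0.11]
tool_rot: [0.667, 0.734, 0.092, 0.091]
force: [-0.9, -0.9, 0.7]
finger_gap: 0.007
```

>>> drive_tool:
  linear:
    - [0,4,1]
    - [0,3,0.8]
  rot:
    - [0,0,0]
    - [0,0,0]
  hand: [0,0]

```text
t: 24.78
tcp_pos: [0.4203, -0.256, 0.1102]
tool_rot: [0.667, 0.734, 0.092, 0.091]
force: [-1.5, -0.7, -0.2]
finger_gap: -0.003
```

```bash
python3 - <<'E'
from h import *
s=st(); Rg=Ry(15)
T=rowsto(push2(-.07)[0],Rg,n=1)
E
```

```text
t 24.78 tcp [ 0.4203 -0.256   0.1102] rot [0.6666 0.7341 0.0916 0.091 ] F [-1.5 -0.7 -0.2] gap -0.003
rows 1 lin [0.9, 2.4, 2.7] rot [-0.17, 0.6, 0.29]
```

Creep forward until the force rises.

>>> drive_tool:
  linear:
    - [0,3,0.8]
    - [0,2,0.5]
  rot:
    - [0,0,0]
    - [0,0,0]
  hand: [0,0]

```text
t: 24.95
tcp_pos: [0.4244, -0.2555, 0.1103]
tool_rot: [0.667, 0.734, 0.091, 0.091]
force: [-6.3, -2.1, 2.6]
finger_gap: -0.001
```

>>> drive_tool:
  linear:
    - [0,2,0.5]
    - [0,1,0.3]
  rot:
    - [0,0,0]
    - [0,0,0]
  hand: [0,0]

```text
t: 25.12
tcp_pos: [0.4261, -0.2551, 0.1104]
tool_rot: [0.668, 0.734, 0.091, 0.09]
force: [-6.1, -1.2, 3.8]
finger_gap: 0.005
```

>>> drive_tool:
  linear:
    - [0,2,0.5]
    - [0,1,0.3]
  rot:
    - [0,0,0]
    - [0,0,0]
  hand: [0,0]

```text
t: 25.28
tcp_pos: [0.4276, -0.2548, 0.1107]
tool_rot: [0.668, 0.733, 0.09, 0.09]
force: [-5.8, -2.2, 3.3]
finger_gap: 0.001
```

The drawer is shut: force jumped to 6 N and then the chest nudged 3–4 mm. Next: back off, rise and re-measure the chest and handle.

>>> drive_tool:
  linear:
    - [0,-10,0]
    - [0,-20,0]
    - [0,-20,-10]
    - [0,-10,-30]
    - [0,0,-35]
    - [0,0,-35]
    - [0,0,-35]
    - [0,10,-30]
    - [0,15,-10]
    - [0,0,0]
    - [0,0,0]
    - [0,0,0]
  rot:
    - [0,0,0]
    - [0,0,0]
    - [0,0,0]
    - [0,0,0]
    - [-3,0,0]
    - [-3,0,0]
    - [-3,0,0]
    - [-3,0,0]
    - [-3,0,0]
    - [0,0,0]
    - [0,0,0]
    - [0,0,0]
  hand: [0,0,0,0,0,0,0,0,0,0,0,0]

```text
t: 26.28
tcp_pos: [0.3297, -0.2622, 0.2868]
tool_rot: [0.649, 0.715, 0.188, 0.18]
force: [-0.0, 0.1, 1.5]
finger_gap: -0.005
```

```bash
python3 - <<'E'
from h import *
s=st();print(np.round(s["q"],3)); print(R.from_quat(s["tool_rot"]).as_matrix().round(2))
mm=model("wrist"); im=snap("wrist","w7")[:,:,::-1].copy()
for l,z in [("drawer_knob",.0405),("handle_grip",.131),("handle_hinge",.09),("chest",0)]:
    print(l,[(np.round(x["at"],1).tolist(),round(x["score"],2),np.round(onz("wrist",x["at"],z,mm)[:2],4)) for x in cams.spot_point(l,"wrist")[:2]])
for i,sh in enumerate(chest_shapes(.527,-.245,5.3,0,.32)): draw(im,"wrist",mm,sh,[(0,0,255),(0,255,0),(255,0,0),(0,255,255),(255,0,255),(255,255,0)][i])
cv2.imwrite("pics/ov7.png",im)
E
```

```text
t 26.28 tcp [ 0.3297 -0.2622  0.2868] rot [0.6491 0.7147 0.1883 0.18  ] F [-0.   0.1  1.5] gap -0.005
[-1.219  0.247  2.142  0.78   0.758 -1.897]
[[-0.09  0.86  0.5 ]
 [ 1.    0.09  0.04]
 [-0.01  0.5  -0.86]]
drawer_knob [([238.3, 159.7], 0.86, array([ 0.4588, -0.2502]))]
handle_grip [([312.8, 175.9], 0.83, array([ 0.4821, -0.2476]))]
handle_hinge [([320.0, 160.4], 0.59, array([ 0.5262, -0.2422]))]
chest [([273.6, 146.3], 0.83, array([ 0.5301, -0.2414])), ([311.3, 175.9], 0.55, array([ 0.5982, -0.2813]))]
```

View pics/ov7.png

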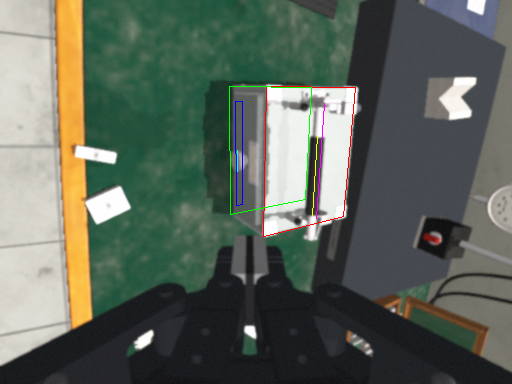

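The picture shows the drawer panel flush. The chest outline fits (0.527, -0.245), and the grip is at (314,177), raised to about 0.13 m at chest x≈-0.044. I'll push the bar up with closed fingers.

```bash
sed -i 's/^CX,CY,CW=.*/CX,CY,CW=.527,-.245,5.3/' h.py; python3 - <<'E'
from h import *
m=model("wrist")
for a in (0,.15,.3,.45): 
  A=np.radians(25)+a; print(a,proj("wrist",fr(CX,CY,CW,[-.058*np.cos(A),0,.09+.058*np.sin(A)])[0],m).round(1))
T=rowsto(fr(CX,CY,CW,[-.08,0,.23])[0],Ry(0))
T=rowsto(fr(CX,CY,CW,[-.08,0,.188])[0],Ry(0),T0=T)
E
```

```text
0 [293.9 175.6]
0.15 [303.1 177. ]
0.3 [312.9 178. ]
0.45 [323.1 178.6]
rows 5 lin [-0.2, 19.1, 18.2] rot [6.04, 0.11, 0.04]
rows 2 lin [0.0, 0.0, 21.0] rot [0.0, 0.0, 0.0]
```

>>> drive_tool:
  linear:
    - [0,18,18]
    - [0,18,18]
    - [0,18,18]
    - [0,18,16]
    - [0,14,14]
    - [0,0,0]
    - [0,0,0]
  rot:
    - [6,0,0]
    - [6,0,0]
    - [6,0,0]
    - [6,0,0]
    - [6,0,0]
    - [0,0,0]
    - [0,0,0]
  hand: [0,0,0,0,0,0,0]

```text
t: 27.12
tcp_pos: [0.4189, -0.2533, 0.2411]
tool_rot: [0.672, 0.739, 0.033, 0.026]
force: [-0.5, 0.3, -0.7]
finger_gap: -0.001
```

```bash
python3 - <<'E'
from h import *
s=st();print(np.round(s["q"],3))
rowsto(fr(CX,CY,CW,[-.08,0,.188])[0],Ry(0),n=1)
E
```

```text
t 27.12 tcp [ 0.4189 -0.2533  0.2411] rot [0.6718 0.7395 0.0333 0.0263] F [-0.5  0.3 -0.7] gap -0.001
[-0.806  0.428  1.866  0.097  0.802 -0.967]
rows 1 lin [-2.1, 23.8, 55.3] rot [4.85, -0.34, 0.19]
```

>>> drive_tool:
  linear:
    - [0,8,13]
    - [-1,8,14]
    - [-1,6,14]
    - [0,2,12]
    - [0,0,2]
    - [0,0,0]
  rot:
    - [1.7,0,0]
    - [1.7,-0.2,0]
    - [1.5,-0.2,0.2]
    - [0,0,0]
    - [0,0,0]
    - [0,0,0]
  hand: [0,0,0,0,0,0]

```text
t: 27.62
tcp_pos: [0.4412, -0.2508, 0.1835]
tool_rot: [0.674, 0.738, 0.001, -0.004]
force: [-0.1, 0.2, -0.8]
finger_gap: 0.001
```

```bash
python3 - <<'E'
from h import *
s=st()
rowsto(fr(CX,CY,CW,[-.08,0,.188])[0],Ry(0),n=1)
rowsto(fr(CX,CY,CW,[-.0065-.012-.003,0,.188])[0],Ry(0),n=1)
E
```

```text
t 27.62 tcp [ 0.4412 -0.2508  0.1835] rot [ 0.6743  0.7385  0.0013 -0.0043] F [-0.1  0.2 -0.8] gap 0.001
rows 1 lin [-2.1, 5.9, -4.6] rot [-0.22, -0.47, -0.1]
rows 1 lin [-2.0, 64.4, -4.8] rot [-0.22, -0.47, -0.1]
```

Now push +x in stages, watching the force.

>>> drive_tool:
  linear:
    - [-1,7,-2]
    - [-1,7,-2]
    - [0,7,0]
    - [0,7,0]
    - [0,6,0]
  rot:
    - [0,-0.2,0]
    - [0,-0.2,0]
    - [0,0,0]
    - [0,0,0]
    - [0,0,0]
  hand: [0,0,0,0,0]

```text
t: 28.03
tcp_pos: [0.4729, -0.2502, 0.1903]
tool_rot: [0.675, 0.737, -0.002, -0.004]
force: [-7.8, -0.4, 4.2]
finger_gap: 0.001
```

>>> drive_tool:
  linear:
    - [0,5,0]
    - [0,5,0]
    - [0,5,0]
  rot:
    - [0,0,0]
    - [0,0,0]
    - [0,0,0]
  hand: [0,0,0]

```text
t: 28.28
tcp_pos: [0.4848, -0.2482, 0.1923]
tool_rot: [0.674, 0.739, -0.006, -0.009]
force: [-6.0, -2.0, 4.6]
finger_gap: 0.001
```

```bash
python3 - <<'E'
from h import *
s=st()
rowsto(fr(CX,CY,CW,[-.0065-.012-.003,0,.188])[0],Ry(0),n=1)
E
```

```text
t 28.28 tcp [ 0.4848 -0.2482  0.1923] rot [ 0.6735  0.7391 -0.006  -0.0093] F [-6.  -2.   4.6] gap 0.001
rows 1 lin [-0.7, 20.9, 3.8] rot [-1.22, -0.32, 0.01]
```

```bash
python3 - <<'E'
from h import *
st(); snap("side","s8"); snap("top","t8"); ms,mt=model("side"),model("top")
for l in ("handle_grip","handle_hinge","drawer_knob","chest"):
  o={n:[(np.round(x["at"],1).tolist(),round(x["score"],2)) for x in cams.spot_point(l,n)[:2]] for n in("side","top")}; print(l,o)
for a in(.3,.6,.8,1.134):
  A=np.radians(25)+a; P=fr(CX,CY,CW,[-.058*np.cos(A),0,.09+.058*np.sin(A)])[0]; print(a,P.round(3),proj("side",P,ms).round(1),proj("top",P,mt).round(1))
P=fr(CX,CY,CW,[-.07,0,.0405])[0];print("knob",proj("side",P,ms).round(1),proj("top",P,mt).round(1))
c=[cv2.resize(cv2.imread("pics/s8.png")[120:220,190:320],None,fx=4,fy=4,interpolation=3)]
t=cv2.resize(cv2.imread("pics/t8.png")[140:265,180:260],None,fx=3.2,fy=3.2,interpolation=3)
cv2.imwrite("pics/c8.png",np.hstack([c[0],t[:400]]))
E
```

```text
t 28.28 tcp [ 0.4848 -0.2482  0.1923] rot [ 0.6735  0.7391 -0.006  -0.0093] F [-6.  -2.   4.6] gap 0.001
handle_grip {'side': [([263.7, 162.6], 0.69), ([284.3, 130.5], 0.18)], 'top': []}
handle_hinge {'side': [([272.8, 169.1], 0.71)], 'top': [([214.8, 176.5], 0.96)]}
drawer_knob {'side': [([250.0, 174.6], 0.45)], 'top': [([222.3, 205.1], 0.49)]}
chest {'side': [([273.6, 180.7], 0.83)], 'top': [([220.3, 184.2], 0.58), ([215.6, 178.3], 0.39)]}
0.3 [ 0.484 -0.249  0.129] [256.7 160.7] [218.2 196.4]
0.6 [ 0.498 -0.248  0.14 ] [260.4 159.4] [217.4 191.1]
0.8 [ 0.508 -0.247  0.145] [263.3 158.9] [216.9 187.2]
1.134 [ 0.527 -0.245  0.148] [268.6 159.1] [216.1 180.5]
knob [249.9 173.4] [221.5 209.2]
```

View pics/c8.png

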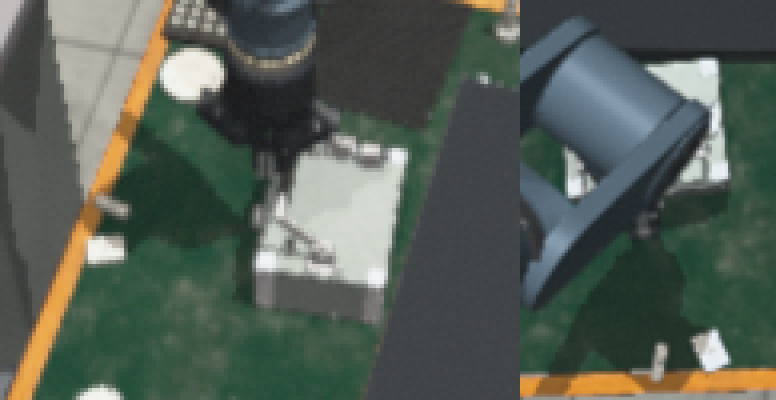

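The handle resisted because finger friction pressed the bar down, and the chest slid about 1 cm or more. Next: back off, re-measure, then grasp the bar and swing it along its arc, which takes about 2 N tangentially.

>>> drive_tool:
  linear:
    - [0,-10,0]
    - [0,-18,0]
    - [0,-10,-20]
    - [0,0,-35]
    - [0,0,-35]
    - [0,0,-25]
    - [0,0,0]
    - [0,0,0]
    - [0,0,0]
  rot:
    - [0,0,0]
    - [0,0,0]
    - [0,0,0]
    - [0,0,0]
    - [0,0,0]
    - [0,0,0]
    - [0,0,0]
    - [0,0,0]
    - [0,0,0]
  hand: [0,0,0,40,40,40,40,40,40]

```text
t: 29.53
tcp_pos: [0.4519, -0.2544, 0.31]
tool_rot: [0.676, 0.737, 0.001, 0.001]
force: [0.6, 0.5, -0.4]
finger_gap: 0.469
```

```bash
cat >> h.py <<'E'
def fit(cams_=("wrist",),snapf=True):
    from scipy.optimize import least_squares
    obs=[]
    for n in cams_:
        mm=model(n); im=snap(n,"fit_"+n)
        for l in ("drawer_knob","handle_grip","handle_hinge","chest"):
            o=cams.spot_point(l,n)
            if o: obs.append((n,mm,l,np.array(o[0]["at"]),o[0]["score"])); print(n,l,np.round(o[0]["at"],1),round(o[0]["score"],2))
    def P(v,l):
        A=np.radians(25)+v[3]
        return fr(v[0],v[1],v[2]*57.3,{"drawer_knob":[-.07,0,.0405],"handle_grip":[-.058*np.cos(A),0,.09+.058*np.sin(A)],"handle_hinge":[0,0,.09],"chest":[0,0,0]}[l])[0]
    f=lambda v:np.concatenate([np.r_[(proj(n,P(v,l),mm)-px)*s*(3 if n=="wrist" else 2)] for n,mm,l,px,s in obs]+[[(v[2]-np.radians(CW))*60]])
    r=least_squares(f,[CX,CY,np.radians(CW),.4],loss="soft_l1"); v=r.x; print("chest",v[:2].round(4),"yaw",round(np.degrees(v[2]),2),"handle",round(v[3],3),"cost",round(r.cost,1),"res",r.fun.round(1)); return v
E
python3 - <<'E'
from h import *
s=st();print(np.round(s["q"],3)); fit(("wrist","top","side"))
E
```

```text
t 29.53 tcp [ 0.4519 -0.2544  0.31  ] rot [6.759e-01 7.370e-01 7.000e-04 1.500e-03] F [ 0.6  0.5 -0.4] gap 0.469
[-0.729  0.376  1.692  0.002  1.071 -0.816]
wrist drawer_knob [268.4 159.6] 0.57
wrist handle_grip [316.4 182.4] 0.56
wrist handle_hinge [356.8 170.2] 0.59
wrist chest [333.4 151.3] 0.72
top handle_hinge [215.  178.9] 0.77
top chest [220.3 184.3] 0.85
side drawer_knob [249.5 171.9] 0.53
side handle_hinge [274.  165.3] 0.7
side chest [272.4 183. ] 0.56
chest [ 0.5458 -0.2406] yaw 5.72 handle 0.302 cost 26.2 res [ 7.8  0.1  0.1 -0.5 -0.9 -0.6 -3.   1.1  1.9 -1.7 -2.9 -2.   5.8  1.8
 -0.5  4.6  0.7 -1.3  0.4]
```

```bash
sed -i 's/^CX,CY,CW=.*/CX,CY,CW=.5458,-.2406,5.7/' h.py; cat >> h.py <<'E'
def grasp(back,ha=.302,t=None):
    A=np.radians(25)+ha; t=90-np.degrees(A) if t is None else t; Rg=Ry(t)
    return fr(CX,CY,CW,[-.058*np.cos(A),0,.09+.058*np.sin(A)])[0]-back*Rg[:,2],Rg
E
python3 - <<'E'
from h import *
p,Rg=grasp(.14); print(p); rowsto(p,Rg)
E
```

```text
[ 0.40008484 -0.25514431  0.22326498]
rows 7 lin [0.5, -11.5, 9.3] rot [-6.81, 0.04, -0.1]
```

>>> drive_tool:
  linear:
    - [0,-11,9]
    - [0,-11,9]
    - [0,-11,9]
    - [0,-11,9]
    - [0,-11,9]
    - [0,-11,9]
    - [0,-11,9]
    - [0,0,0]
    - [0,0,0]
  rot:
    - [-6.8,0,0]
    - [-6.8,0,0]
    - [-6.8,0,0]
    - [-6.8,0,0]
    - [-6.8,0,0]
    - [-6.8,0,0]
    - [-6.8,0,0]
    - [-3,0,0]
    - [0,0,0]
  hand: [40,40,40,40,40,40,40,40,40]

```text
t: 31.03
tcp_pos: [0.4151, -0.2548, 0.2509]
tool_rot: [0.63, 0.699, 0.257, 0.22]
force: [-0.2, 0.6, -0.2]
finger_gap: 0.47
```

```bash
python3 - <<'E'
from h import *
s=st();print(np.round(s["q"],3)); v=fit(("wrist",))
p,Rg=grasp(.14); rowsto(p,Rg,n=1)
CX_,CY_=v[:2]
E
```

```text
t 31.03 tcp [ 0.4151 -0.2548  0.2509] rot [0.6299 0.6992 0.2566 0.2201] F [-0.2  0.6 -0.2] gap 0.47
[-1.075  0.422  2.113  1.169  0.701 -2.148]
wrist drawer_knob [141.7 185. ] 0.94
wrist handle_grip [237.7 206.1] 0.6
wrist handle_hinge [250.4 182.9] 0.78
wrist chest [192.4 166.8] 0.9
chest [ 0.5435 -0.2407] yaw 5.68 handle 0.348 cost 16.0 res [ 5.4  0.4  0.  -4.1 -9.   0.3 -0.7  0.1 -0. ]
rows 1 lin [1.4, -31.4, 12.0] rot [-8.19, -1.0, 0.16]
```

```bash
sed -i 's/^CX,CY,CW=.*/CX,CY,CW=.5445,-.2406,5.7/' h.py; python3 - <<'E'
from h import *
T=grasp(.10,.325,43); rowsto(*T,n=4); rowsto(*grasp(.063,.325,43),T0=T,n=4)
E
```

```text
rows 4 lin [0.3, -4.6, 12.3] rot [-0.87, -0.25, 0.05]
rows 4 lin [-0.0, -0.0, 9.3] rot [0.0, 0.0, 0.0]
```

>>> drive_tool:
  linear:
    - [0,-6,8]
    - [0,-6,10]
    - [0,-6,12]
    - [0,-3,12]
    - [0,0,5]
    - [0,0,0]
    - [0,0,0]
  rot:
    - [-1,-0.3,0]
    - [-1,-0.3,0]
    - [-1,-0.3,0]
    - [-1,0,0]
    - [0,0,0]
    - [0,0,0]
    - [0,0,0]
  hand: [40,40,40,40,40,40,40]

```text
t: 31.87
tcp_pos: [0.4373, -0.2548, 0.2065]
tool_rot: [0.616, 0.694, 0.273, 0.255]
force: [-0.5, 0.5, 0.1]
finger_gap: 0.466
```

```bash
python3 - <<'E'
from h import *
s=st(); v=fit(("wrist",))
T=grasp(.10,.325,43); rowsto(*T,n=1); rowsto(*grasp(.063,.325,43),n=1)
E
```

```text
t 31.87 tcp [ 0.4373 -0.2548  0.2065] rot [0.616  0.6939 0.2725 0.2546] F [-0.5  0.5  0.1] gap 0.466
wrist drawer_knob [115.5 197.6] 0.59
wrist handle_grip [241.4 222.6] 0.83
wrist handle_hinge [248.  194.8] 0.74
wrist chest [177.1 171. ] 0.85
chest [ 0.5448 -0.2425] yaw 5.13 handle 0.329 cost 18.6 res [ 9.  -2.2 -0.   6.6 -3.4 -1.4  0.   0.1 -0.6]
rows 1 lin [3.8, -3.7, 1.6] rot [0.83, 0.33, 1.18]
rows 1 lin [4.0, -4.3, 38.6] rot [0.83, 0.33, 1.18]
```

>>> drive_tool:
  linear:
    - [1.5,-2,10]
    - [1.5,-2,12]
    - [1,-1,12]
    - [0,0,6]
    - [0,0,0]
  rot:
    - [0.3,0,0.5]
    - [0.3,0,0.4]
    - [0,0,0]
    - [0,0,0]
    - [0,0,0]
  hand: [40,40,40,40,40]

```text
t: 32.53
tcp_pos: [0.461, -0.2504, 0.1761]
tool_rot: [0.623, 0.689, 0.269, 0.253]
force: [0.9, -0.3, 0.5]
finger_gap: 0.466
```

```bash
python3 - <<'E'
from h import *
s=st(); v=fit(("wrist",))
rowsto(*grasp(.063,.325,43),n=1)
E
```

```text
t 32.53 tcp [ 0.461  -0.2504  0.1761] rot [0.6231 0.6895 0.2694 0.2527] F [ 0.9 -0.3  0.5] gap 0.466
wrist handle_grip [247.9 260. ] 0.92
wrist chest [172.5 185.1] 0.73
chest [ 0.5436 -0.2429] yaw 2.46 handle 0.335 cost 2.7 res [-0.   0.2  0.1 -0.6 -3.4]
rows 1 lin [1.7, -0.7, 0.4] rot [0.36, 0.73, 0.35]
```

Well centred. Close on the bar lightly.

>>> drive_tool:
  linear:
    - [0,0,0]
    - [0,0,0]
    - [0,0,0]
    - [0,0,0]
    - [0,0,0]
    - [0,0,0]
  rot:
    - [0,0,0]
    - [0,0,0]
    - [0,0,0]
    - [0,0,0]
    - [0,0,0]
    - [0,0,0]
  hand: [5,5,5,5,5,5]
  force: 25

```text
t: 33.28
tcp_pos: [0.4599, -0.2511, 0.1777]
tool_rot: [0.624, 0.689, 0.269, 0.254]
force: [0.8, -0.1, -0.4]
finger_gap: 0.143
```

>>> drive_tool:
  linear:
    - [0,6.3,0.2]
    - [0,6.3,0.2]
    - [0,6.3,0.2]
    - [0,6.3,0.2]
    - [0,0,0]
  rot:
    - [3,0,0]
    - [3,0,0]
    - [3,0,0]
    - [3,0,0]
    - [0,0,0]
  hand: [5,5,5,5,5]

```text
t: 33.7
tcp_pos: [0.4794, -0.2497, 0.1934]
tool_rot: [0.649, 0.712, 0.195, 0.186]
force: [0.7, -0.3, -4.3]
finger_gap: 0.136
```

```bash
cat >> h.py <<'E'
def arc(h=(.5445,-.2406)):
    s=st(); M=R.from_quat(s["tool_rot"]).as_matrix(); g=np.array(s["tcp_pos"])+.063*M[:,2]
    t=np.degrees(np.arctan2(M[2,1],M[0,1])); d=g-[CX,CY,.09]; c,sn=np.cos(np.radians(CW)),np.sin(np.radians(CW)); rx=c*d[0]+sn*d[1]
    print("tilt",t.round(1),"bar rel x",rx.round(4),"y",(-sn*d[0]+c*d[1]).round(4),"dz",d[2].round(4),"rad",np.hypot(rx,d[2]).round(4),"elev",np.degrees(np.arctan2(d[2],-rx)).round(1))
E
python3 -c "
from h import *
arc()"
```

```text
t 33.7 tcp [ 0.4794 -0.2497  0.1934] rot [0.6486 0.7119 0.1951 0.1856] F [ 0.7 -0.3 -4.3] gap 0.136
tilt 31.4 bar rel x -0.033 y -0.0035 dz 0.0496 rad 0.0595 elev 56.4
```

The bar is held at 12 mm, and the handle follows, now at 56° elevation. Continue the arc, trimming the radius.

>>> drive_tool:
  linear:
    - [0,6.3,0.8]
    - [0,6.3,0.8]
    - [0,6.3,0.6]
    - [0,6.3,0.4]
  rot:
    - [3,0,0]
    - [3,0,0]
    - [3,0,0]
    - [3,0,0]
  hand: [5,5,5,5]

```text
t: 34.03
tcp_pos: [0.4996, -0.2479, 0.2035]
tool_rot: [0.666, 0.727, 0.12, 0.117]
force: [2.7, 3.4, -2.4]
finger_gap: 0.142
```

```bash
python3 -c "
from h import *
arc()"
```

```text
t 34.03 tcp [ 0.4996 -0.2479  0.2035] rot [0.6655 0.7274 0.1197 0.1168] F [ 2.7  3.4 -2.4] gap 0.142
tilt 19.3 bar rel x -0.0247 y -0.0037 dz 0.0541 rad 0.0594 elev 65.4
```

>>> drive_tool:
  linear:
    - [0,8,0.8]
    - [0,8,0.6]
    - [0,8,0.5]
  rot:
    - [2.5,0,0]
    - [2.5,0,0]
    - [2.5,0,0]
  hand: [5,5,5]

```text
t: 34.28
tcp_pos: [0.5201, -0.2459, 0.2095]
tool_rot: [0.67, 0.736, 0.07, 0.069]
force: [-4.0, -1.5, -0.0]
finger_gap: 0.14
```

```bash
python3 -c "
from h import *
arc()"
```

```text
t 34.28 tcp [ 0.5201 -0.2459  0.2095] rot [0.6701 0.7358 0.0696 0.0692] F [-4.  -1.5 -0. ] gap 0.14
tilt 11.3 bar rel x -0.0125 y -0.0034 dz 0.0578 rad 0.0591 elev 77.8
```

>>> drive_tool:
  linear:
    - [0,7,0.4]
    - [0,5,0.3]
    - [0,2,0]
  rot:
    - [3.5,0,0]
    - [3.5,0,0]
    - [3,0,0]
  hand: [5,5,5]

```text
t: 34.53
tcp_pos: [0.5346, -0.2447, 0.2117]
tool_rot: [0.673, 0.74, 0.007, 0.009]
force: [3.6, 2.2, 0.8]
finger_gap: 0.139
```

```bash
python3 -c "
from h import *
arc()"
```

```text
t 34.53 tcp [ 0.5346 -0.2447  0.2117] rot [0.6729 0.7396 0.0068 0.0086] F [3.6 2.2 0.8] gap 0.139
tilt 1.2 bar rel x -0.0089 y -0.0033 dz 0.0587 rad 0.0594 elev 81.3
```

>>> drive_tool:
  linear:
    - [0,5,0]
    - [0,4,0]
  rot:
    - [0.5,0,0]
    - [0.5,0,0]
  hand: [5,5]

```text
t: 34.7
tcp_pos: [0.5432, -0.2439, 0.212]
tool_rot: [0.671, 0.742, 0.001, 0.0]
force: [-3.6, -3.1, 4.3]
finger_gap: 0.139
```

>>> drive_tool:
  linear:
    - [0,3,0]
    - [0,2,0]
  rot:
    - [0,0,0]
    - [0,0,0]
  hand: [5,5]

```text
t: 34.87
tcp_pos: [0.5457, -0.2439, 0.2119]
tool_rot: [0.669, 0.743, -0.0, -0.003]
force: [-6.7, -3.7, 9.8]
finger_gap: 0.14
```

```bash
python3 -c "
from h import *
arc(); fit(('top','side'))"
```

```text
t 34.87 tcp [ 0.5457 -0.2439  0.2119] rot [ 6.692e-01  7.431e-01 -2.000e-04 -2.900e-03] F [-6.7 -3.7  9.8] gap 0.14
tilt -0.2 bar rel x 0.0006 y -0.0031 dz 0.0589 rad 0.0589 elev 90.6
top drawer_knob [223.  207.2] 0.61
top handle_grip [216.7 173.3] 0.46
top chest [221.3 184.6] 0.81
side drawer_knob [253.  173.7] 0.4
side handle_grip [271.1 163.5] 0.57
side handle_hinge [275.3 167.8] 0.7
side chest [271.9 185.5] 0.91
chest [ 0.5417 -0.2491] yaw 5.57 handle 1.178 cost 16.8 res [-0.1 -3.5  0.6  1.1 -0.  -0.4  0.3  1.2  2.3 -2.8 -4.6  3.3 -0.8 -3.8
 -0.1]
```

The handle is at its stop (elevation 90°). Next: relax the push, and measure the mat precisely from the first, unobstructed pictures.

>>> drive_tool:
  linear:
    - [0,-1.5,-1.5]
    - [0,0,0]
    - [0,0,0]
  rot:
    - [0,0,0]
    - [0,0,0]
    - [0,0,0]
  hand: [5,5,5]
  force: 80

```text
t: 35.62
tcp_pos: [0.5434, -0.2441, 0.212]
tool_rot: [0.67, 0.743, 0.004, -0.003]
force: [1.4, -1.1, 1.9]
finger_gap: 0.115
```

```bash
python3 - <<'E'
from h import *
arc()
from scipy.optimize import least_squares
for n,c in (("top",(138,190)),("side",(285,130))):
  im=cv2.imread(f"pics/{n}0.png"); mm=model(n)
  if n=="top": print("top px",im[190,138],im[215,138],im[190,180])
  hsv=im.astype(int); m=((hsv.max(2)<60)&(hsv[:,:,1]-hsv[:,:,2]<14)).astype(np.uint8)
  m=cv2.morphologyEx(m,cv2.MORPH_OPEN,np.ones((5,5)))
  k,lab=cv2.connectedComponents(m); q=(lab==lab[c[1],c[0]]).astype(np.uint8); cnt=max(cv2.findContours(q,0,1)[0],key=cv2.contourArea)[:,0]
  W=np.array([onz(n,p,.003,mm)[:2]*1000 for p in cnt],np.float32); r=cv2.minAreaRect(W); print(n,len(cnt),r)
  # template fit: rect of 150x180 vs contour points
  def f(v):
    C,S=np.cos(v[2]),np.sin(v[2]); d=W-v[:2]; a=np.abs(C*d[:,0]+S*d[:,1])-75-v[3]; b=np.abs(-S*d[:,0]+C*d[:,1])-90-v[3]
    return np.where(np.maximum(a,b)>0,np.hypot(np.maximum(a,0),np.maximum(b,0)),np.maximum(a,b))
  s=least_squares(f,[530,20,.08,-1],loss="soft_l1"); print(n,"fit",s.x[:2].round(1),np.degrees(s.x[2]).round(2),s.x[3].round(1),np.abs(f(s.x)).mean().round(2))
E
```

```text
t 35.62 tcp [ 0.5434 -0.2441  0.212 ] rot [ 0.6698  0.7426  0.0038 -0.0026] F [ 1.4 -1.1  1.9] gap 0.115
tilt 0.1 bar rel x -0.0013 y -0.0029 dz 0.059 rad 0.0591 elev 88.8
top px [53 54 53] [52 71 38] [61 76 57]
top 194 ((534.1786499023438, 10.877365112304688), (176.44241333007812, 151.05372619628906), 84.61444091796875)
top fit [534.3  11.6] -5.48 -3.2 1.37
side 118 ((542.0845947265625, 14.693168640136719), (147.08175659179688, 96.05738830566406), 18.147388458251953)
side fit [535.9  12.2] -73.6 -36.0 10.04
```

The mat centre is (0.534, 0.0115) with yaw about -5.4°, and its measured size of 176×151 mm is plausible. Now lift.

>>> drive_tool:
  linear:
    - [0,0,-3]
    - [0,0,-5]
    - [0,0,-8]
    - [0,0,-10]
    - [0,0,-10]
    - [0,0,-10]
    - [0,0,-8]
    - [0,0,0]
    - [0,0,0]
  rot:
    - [0,0,0]
    - [0,0,0]
    - [0,0,0]
    - [0,0,0]
    - [0,0,0]
    - [0,0,0]
    - [0,0,0]
    - [0,0,0]
    - [0,0,0]
  hand: [5,5,5,5,5,5,5,5,5]

```text
t: 36.37
tcp_pos: [0.5385, -0.2398, 0.264]
tool_rot: [0.669, 0.743, 0.004, -0.014]
force: [-0.3, 0.7, -8.4]
finger_gap: 0.111
```

```bash
python3 - <<'E'
from h import *
s=st(); print(np.round(s["q"],2),np.round(s["ft_torque"],2)); M=R.from_quat(s["tool_rot"]).as_matrix();print(M.round(3),"yaw of tool y",np.degrees(np.arctan2(M[1,1],M[0,1])))
for n in("side",):
  snap(n)
  for l in("chest","drawer_knob","handle_grip"): print(l,[(np.round(x["at"],1).tolist(),round(x["score"],2)) for x in cams.spot_point(l,n)[:1]])
T=rowsto([.534,.0115,s["tcp_pos"][2]],Ry(0,-5.4),vmax=15)
E
```

```text
t 36.37 tcp [ 0.5385 -0.2398  0.264 ] rot [ 0.6688  0.7433  0.0041 -0.014 ] F [-0.3  0.7 -8.4] gap 0.111
[-0.61  0.53  1.55  0.01  1.08 -0.72] [-0.11 -0.   -0.  ]
[[-0.105  0.994 -0.015]
 [ 0.994  0.105  0.025]
 [ 0.026 -0.013 -1.   ]] yaw of tool y 6.055546066060753
chest [([270.4, 172.0], 0.56)]
drawer_knob [([249.7, 168.2], 0.46)]
handle_grip []
rows 17 lin [14.8, -0.1, 0.1] rot [-0.06, -0.09, 0.67]
```

The chest is fully lifted (8.4 N). Carry it across slowly.

>>> drive_tool:
  linear:
    - [6,0,0]
    - [12,0,0]
    - [16,0,0]
    - [16,0,0]
    - [16,0,0]
    - [16,0,0]
    - [16,0,0]
    - [16,0,0]
    - [16,0,0]
    - [16,0,0]
    - [16,0,0]
    - [16,0,0]
    - [16,0,0]
    - [16,0,0]
    - [12,0,0]
    - [8,0,0]
    - [4,0,0]
    - [0,0,0]
    - [0,0,0]
  rot:
    - [0,-0.1,0.7]
    - [0,-0.1,0.7]
    - [0,-0.1,0.7]
    - [0,-0.1,0.7]
    - [0,-0.1,0.7]
    - [0,-0.1,0.7]
    - [0,-0.1,0.7]
    - [0,-0.1,0.7]
    - [0,-0.1,0.7]
    - [0,-0.1,0.7]
    - [0,-0.1,0.7]
    - [0,-0.1,0.7]
    - [0,-0.1,0.7]
    - [0,-0.1,0.7]
    - [0,-0.1,0.7]
    - [0,0,0.6]
    - [0,0,0.3]
    - [0,0,0]
    - [0,0,0]
  hand: [5,5,5,5,5,5,5,5,5,5,5,5,5,5,5,5,5,5,5]

```text
t: 38.15
tcp_pos: [0.5308, 0.0123, 0.259]
tool_rot: [0.747, 0.665, -0.01, -0.014]
force: [0.1, -0.9, -8.5]
finger_gap: 0.114
```

```bash
python3 - <<'E'
from h import *
s=st(); print(np.round(s["q"],2),np.round(s["ft_torque"],2)); M=R.from_quat(s["tool_rot"]).as_matrix();print("yaw of tool y",np.degrees(np.arctan2(M[1,1],M[0,1])))
T=rowsto([.534,.0105,s["tcp_pos"][2]],Ry(0,-5.4),n=1)
E
```

```text
t 38.15 tcp [0.5308 0.0123 0.259 ] rot [ 0.7467  0.6649 -0.0098 -0.0142] F [ 0.1 -0.9 -8.5] gap 0.114
[-0.19  0.47  1.7   0.    1.01 -0.07] [-0.16 -0.06  0.02]
yaw of tool y -6.624428452401576
rows 1 lin [-1.4, 3.4, -0.1] rot [-1.96, -0.26, -1.23]
```

>>> drive_tool:
  linear:
    - [-1,2,3]
    - [-0.5,1,8]
    - [0,0.5,8]
    - [0,0,8]
    - [0,0,4]
    - [0,0,0]
    - [0,0,0]
  rot:
    - [-1,-0.2,-0.6]
    - [-0.7,-0.1,-0.5]
    - [-0.3,0,-0.2]
    - [0,0,0]
    - [0,0,0]
    - [0,0,0]
    - [0,0,0]
  hand: [5,5,5,5,5,5,5]

```text
t: 38.73
tcp_pos: [0.534, 0.0066, 0.2265]
tool_rot: [0.74, 0.673, -0.001, 0.001]
force: [-0.1, -0.7, -8.7]
finger_gap: 0.115
```

```bash
python3 - <<'E'
from h import *
s=st(); M=R.from_quat(s["tool_rot"]).as_matrix();yw=np.degrees(np.arctan2(M[1,1],M[0,1]));print("yaw of tool y",yw)
T=rowsto([.534,.0105,s["tcp_pos"][2]],Ry(0,-5.4),n=1)
mm=model("wrist"); im=snap("wrist","w9")[:,:,::-1].copy(); p=s["tcp_pos"]
z=p[2]-.212
for i,sh in enumerate(chest_shapes(p[0],p[1],yw,0,1.134,z)):
  if i in(0,1,5): draw(im,"wrist",mm,sh,[(0,0,255),(0,255,0),0,0,0,(255,255,0)][i])
draw(im,"wrist",mm,fr(.534,.0115,-5.4,[[-.075,-.09,.003],[.075,-.09,.003],[.075,.09,.003],[-.075,.09,.003]]),(255,0,255))
cv2.imwrite("pics/ov9.png",im); print("bottom z",z)
print([(np.round(x["at"],1).tolist(),round(x["score"],2)) for l in("chest","drawer_knob","mat") for x in cams.spot_point(l,"wrist")[:1]])
E
```

```text
t 38.73 tcp [0.534  0.0066 0.2265] rot [ 0.7401  0.6725 -0.0009  0.0012] F [-0.1 -0.7 -8.7] gap 0.115
yaw of tool y -5.477741346731416
rows 1 lin [3.8, -0.3, -0.0] rot [0.04, 0.17, -0.08]
bottom z 0.014452515679361733
[([254.7, 175.9], 0.58), ([155.2, 186.9], 0.56)]
```

View pics/ov9.png

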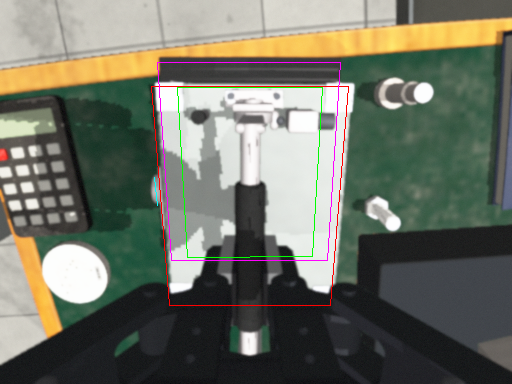

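The wrist view shows the chest's top corners at (153,84) and (353,85), and the mat's far edge at row 60 between columns 158 and 343, matching the overlay. I need about +4.5 mm along +y, then lower.

>>> drive_tool:
  linear:
    - [3,-0.5,1]
    - [2,-0.5,3]
    - [0.5,0,3]
    - [0,0,2]
    - [0,0,0]
  rot:
    - [0,0.1,0]
    - [0,0,0]
    - [0,0,0]
    - [0,0,0]
    - [0,0,0]
  hand: [5,5,5,5,5]

```text
t: 39.35
tcp_pos: [0.5345, 0.0134, 0.2185]
tool_rot: [0.74, 0.673, 0.001, 0.002]
force: [-0.4, 0.8, -7.9]
finger_gap: 0.114
```

>>> drive_tool:
  linear:
    - [0,0,1.5]
    - [0,0,1]
    - [0,0,0]
  rot:
    - [0,0,0]
    - [0,0,0]
    - [0,0,0]
  hand: [5,5,5]

```text
t: 39.6
tcp_pos: [0.5357, 0.0133, 0.2164]
tool_rot: [0.74, 0.673, 0.002, 0.004]
force: [-0.3, 0.2, -8.9]
finger_gap: 0.113
```

>>> drive_tool:
  linear:
    - [-1.2,-2,0]
    - [-1.2,-1.5,0]
    - [0,0,0.5]
    - [0,0,0]
  rot:
    - [0.1,0,0]
    - [0.2,0.2,0]
    - [0,0,0]
    - [0,0,0]
  hand: [5,5,5,5]

```text
t: 39.93
tcp_pos: [0.5326, 0.011, 0.2165]
tool_rot: [0.74, 0.673, 0.003, 0.001]
force: [0.7, 0.1, -7.4]
finger_gap: 0.11
```

```bash
python3 - <<'E'
from h import *
s=st();rowsto([.533,.011,s["tcp_pos"][2]],Ry(0,-5.4),n=1)
E
```

```text
t 39.93 tcp [0.5326 0.011  0.2165] rot [0.7397 0.6729 0.0027 0.001 ] F [ 0.7  0.1 -7.4] gap 0.11
rows 1 lin [0.1, 0.4, 0.0] rot [0.3, -0.15, -0.02]
```

Position and yaw are right. Lower to contact.

>>> drive_tool:
  linear:
    - [0,0,1.2]
    - [0,0,1]
    - [0,0,0]
  rot:
    - [0.2,0,0]
    - [0,0,0]
    - [0,0,0]
  hand: [5,5,5]

```text
t: 40.18
tcp_pos: [0.5342, 0.0109, 0.2155]
tool_rot: [0.74, 0.673, 0.003, 0.001]
force: [0.7, 1.2, -6.9]
finger_gap: 0.112
```

>>> drive_tool:
  linear:
    - [0,0,1]
    - [0,0,0.8]
    - [0,0,0]
  rot:
    - [0,0,0]
    - [0,0,0]
    - [0,0,0]
  hand: [5,5,5]

```text
t: 40.43
tcp_pos: [0.5349, 0.0109, 0.2151]
tool_rot: [0.74, 0.673, 0.004, 0.002]
force: [1.0, 0.4, -5.9]
finger_gap: 0.116
```

>>> drive_tool:
  linear:
    - [0,-0.7,1.2]
    - [0,-0.7,1.2]
    - [0,0,0]
  rot:
    - [0,0,0]
    - [0,0,0]
    - [0,0,0]
  hand: [5,5,5]

```text
t: 40.68
tcp_pos: [0.5345, 0.0109, 0.2152]
tool_rot: [0.74, 0.673, 0.005, 0.004]
force: [-0.6, -0.3, -6.3]
finger_gap: 0.119
```

>>> drive_tool:
  linear:
    - [0,-0.5,1.2]
    - [0,-0.5,1.2]
    - [0,0,0]
  rot:
    - [0,0,0]
    - [0,0,0]
    - [0,0,0]
  hand: [5,5,5]

```text
t: 40.93
tcp_pos: [0.5343, 0.011, 0.2151]
tool_rot: [0.74, 0.673, 0.006, 0.005]
force: [0.4, 1.1, -6.7]
finger_gap: 0.113
```

>>> drive_tool:
  linear:
    - [0,0,3]
    - [0,0,3]
  rot:
    - [0,0,0]
    - [0,0,0]
  hand: [5,5]

```text
t: 41.1
tcp_pos: [0.5355, 0.0108, 0.2147]
tool_rot: [0.74, 0.673, 0.007, 0.007]
force: [-5.7, 1.8, 28.4]
finger_gap: 0.115
```

```bash
python3 - <<'E'
from h import *
s=st();print(np.round(s["ft_torque"],2));rowsto([.533,.011,s["tcp_pos"][2]],Ry(0,-5.4),n=1)
E
```

```text
t 41.1 tcp [0.5355 0.0108 0.2147] rot [0.7395 0.673  0.0074 0.0071] F [-5.7  1.8 28.4] gap 0.115
[ 0.31  1.39 -0.01]
rows 1 lin [-0.1, -2.6, -0.1] rot [1.17, -0.08, 0.01]
```

The chest is on the mat (+28 N, then relaxed). Release and withdraw straight up.

>>> drive_tool:
  linear:
    - [0,-0.5,-0.8]
    - [0,0,0]
    - [0,0,0]
  rot:
    - [0,0,0]
    - [0,0,0]
    - [0,0,0]
  hand: [5,5,5]
  force: 30

```text
t: 41.35
tcp_pos: [0.5348, 0.0108, 0.2159]
tool_rot: [0.74, 0.673, 0.008, 0.008]
force: [2.1, 1.0, -3.3]
finger_gap: 0.117
```

>>> drive_tool:
  linear:
    - [0,0,0]
    - [0,0,0]
    - [0,0,0]
    - [0,0,0]
    - [0,0,0]
    - [0,0,-6]
    - [0,0,-15]
    - [0,0,-25]
    - [0,0,-30]
    - [0,0,-30]
    - [0,0,-20]
    - [0,0,0]
    - [0,0,0]
    - [0,0,0]
  rot:
    - [0,0,0]
    - [0,0,0]
    - [0,0,0]
    - [0,0,0]
    - [0,0,0]
    - [0,0,0]
    - [0,0,0]
    - [0,0,0]
    - [0,0,0]
    - [0,0,0]
    - [0,0,0]
    - [0,0,0]
    - [0,0,0]
    - [0,0,0]
  hand: [40,40,40,40,40,40,40,40,40,40,40,40,40,40]

```text
t: 42.52
tcp_pos: [0.5318, 0.0102, 0.3478]
tool_rot: [0.74, 0.673, 0.006, 0.007]
force: [-0.1, -0.2, -0.2]
finger_gap: 0.471
```

```bash
sed -i 's/^CX,CY,CW=.*/CX,CY,CW=.5345,.0125,-5.4/' h.py; python3 - <<'E'
from h import *
s=st(); mm=model("wrist"); v=fit(("wrist","side")); im=cv2.imread("pics/fit_wrist.png")
for i,sh in enumerate(chest_shapes(.5345,.0125,-5.4,0,1.134,.003)):
  draw(im,"wrist",mm,sh,[(0,0,255),(0,255,0),(255,0,0),(0,255,255),(255,0,255),(255,255,0)][i])
draw(im,"wrist",mm,fr(.5345,.0125,-5.4,[[-.075,-.09,.003],[.075,-.09,.003],[.075,.09,.003],[-.075,.09,.003]]),(255,0,255))
cv2.imwrite("pics/ov10.png",im)
E
```

```text
t 42.52 tcp [0.5318 0.0102 0.3478] rot [0.7396 0.673  0.0065 0.007 ] F [-0.1 -0.2 -0.2] gap 0.471
wrist drawer_knob [187.1 155.2] 0.93
wrist handle_grip [251.1 178.3] 0.86
wrist handle_hinge [253.3 164.5] 0.55
wrist chest [251.1 148. ] 0.93
side drawer_knob [287.3 116.6] 0.66
side handle_grip [287.3 108.4] 0.51
side handle_hinge [288.9 115.9] 0.95
side chest [285.  132.6] 0.75
chest [0.5404 0.0128] yaw -5.04 handle 1.077 cost 40.0 res [  6.3  -0.3   0.   -0.1  -0.5  -1.5  -0.8   1.4 -22.1   6.2   0.1  -1.2
  -2.8   3.1   1.9  -0.8   0.4]
```

No more pictures can be viewed, so the last check is numeric: mat margins and chest edges by segmentation in the wrist image.

```bash
python3 - <<'E'
from h import *
from scipy.optimize import least_squares
s=st(); mm=model("wrist"); im=snap("wrist","fin").astype(int)
def rectfit(W,hx,hy,v0):
  def f(v):
    C,S=np.cos(v[2]),np.sin(v[2]); d=W-v[:2]; a=np.abs(C*d[:,0]+S*d[:,1])-hx; b=np.abs(-S*d[:,0]+C*d[:,1])-hy; return np.maximum(a,b)
  r=least_squares(f,v0,loss="soft_l1",f_scale=1.); return r.x[:2].round(1),np.degrees(r.x[2]).round(2),np.median(np.abs(f(r.x))).round(2)
g=im.mean(2); sat=im.max(2)-im.min(2)
# sample along chest-frame axes: profile through chest at z
def prof(z,a,b,off,ax):
  out=[]
  for t in np.arange(a,b,.0015):
    P=fr(.5345,.0125,-5.4,[t,off,z] if ax==0 else [off,t,z])[0]; c,r=proj("wrist",P,mm).round().astype(int)
    out.append(im[r,c] if 0<=r<384 and 0<=c<512 else [-1]*3)
  return np.array(out)
for off in(-.03,.03,.05): print("x prof z.077 off",off,[int(v) for v in prof(.077,-.09,-.045,off,0).mean(1)],"|",[int(v) for v in prof(.077,.045,.09,off,0).mean(1)])
print("y+ ",[int(v) for v in prof(.077,.06,.1,-.03,1).mean(1)])
print("y- ",[int(v) for v in prof(.077,-.1,-.06,-.03,1).mean(1)])
for l in("mat","chest","drawer_knob"):
  for q in cams.regions_of(l,"wrist")[:1]: print(l,round(q["score"],2),np.round(q["rect"],1))
  r=None
q=cams.regions_of("chest","wrist")
b=((g>125)&(sat<40)).astype(np.uint8); b=cv2.morphologyEx(b,cv2.MORPH_CLOSE,np.ones((15,15)))
k,lab,stt,_=cv2.connectedComponentsWithStats(b); px=proj("wrist",fr(.5345,.0125,-5.4,[.03,.04,.077])[0],mm).round().astype(int)
i=lab[px[1],px[0]]; print("blob",i,stt[i]); cnt=max(cv2.findContours((lab==i).astype(np.uint8),0,1)[0],key=cv2.contourArea)[:,0]
W=np.array([onz("wrist",p,.077,mm)[:2]*1000 for p in cnt],np.float32); print("minrect",cv2.minAreaRect(W)); print("chest top",rectfit(W,58,75,[534,12,-.094]))
for l,P in(("knob",[-.07,0,.0435]),("hinge",[0,0,.093]),("grip",[0,0,.151])): print(l,"pred",proj("wrist",fr(.5345,.0125,-5.4,P)[0],mm).round(1))
E
```

```text
t 43.02 tcp [0.5318 0.0102 0.3472] rot [0.7396 0.673  0.0059 0.0063] F [-0.6  0.2  0.1] gap 0.469
x prof z.077 off -0.03 [76, 68, 70, 66, 66, 64, 64, 68, 68, 69, 67, 69, 70, 69, 69, 68, 65, 49, 43, 41, 42, 42, 53, 85, 148, 180, 219, 235, 236, 235] | [238, 239, 240, 241, 241, 241, 241, 240, 240, 240, 236, 223, 178, 88, 80, 80, 83, 83, 83, 85, 88, 90, 92, 90, 84, 85, 86, 88, 86, 86]
x prof z.077 off 0.03 [47, 48, 55, 59, 68, 66, 66, 67, 66, 66, 76, 83, 95, 96, 98, 96, 77, 60, 49, 44, 42, 43, 42, 77, 116, 183, 215, 224, 226, 225] | [235, 236, 236, 238, 238, 238, 237, 236, 236, 236, 237, 226, 186, 79, 73, 74, 75, 78, 81, 81, 82, 79, 78, 74, 72, 71, 71, 71, 73, 75]
x prof z.077 off 0.05 [61, 61, 62, 61, 64, 66, 63, 65, 62, 62, 62, 63, 63, 63, 63, 62, 63, 55, 40, 39, 35, 36, 36, 120, 179, 201, 225, 235, 236, 236] | [143, 139, 140, 140, 146, 199, 226, 239, 239, 240, 240, 224, 176, 75, 66, 67, 68, 65, 67, 73, 78, 81, 82, 81, 81, 79, 77, 76, 75, 78]
y+  [180, 206, 238, 241, 240, 240, 241, 241, 242, 238, 158, 93, 59, 60, 65, 67, 65, 65, 66, 83, 171, 183, 183, 186, 186, 175, 187]
y-  [66, 72, 73, 70, 73, 72, 73, 71, 72, 66, 66, 67, 67, 67, 69, 70, 76, 107, 218, 229, 226, 206, 123, 161, 160, 186, 202]
mat 0.62 [179.9  69.1 307.  216.6]
chest 0.65 [184.5  84.9 313.3 246. ]
drawer_knob 0.88 [184.1 100.1 196.4 214.2]
blob 9 [  184    83   131   166 16955]
minrect ((533.8486938476562, 2.8095855712890625), (173.68231201171875, 129.32632446289062), 84.3736343383789)
chest top (array([538.9,  12.4]), np.float64(-5.61), np.float64(0.8))
knob pred [184.1 156.1]
hinge pred [247.5 165.2]
grip pred [248.5 180.4]
```

```bash
python3 - <<'E'
from h import *
im=cv2.imread("pics/fin.png")[:,:,::-1].astype(int); mm=model("wrist"); sm=cv2.GaussianBlur(im.astype(np.float32),(3,3),0)
def prof(pts): return [int(v[1]-v[0]) for v in [sm[tuple(proj("wrist",fr(.5345,.0125,-5.4,p)[0],mm).round().astype(int)[::-1])] for p in pts]]
x=np.arange(-.1,-.05,.002); 
for y in(.081,.084,.087): print("x-",y,prof([[t,y,.003] for t in x]),"x+",prof([[-t,y,.003] for t in x]))
for y in(-.04,0,.04): print("x- side",y,prof([[t,y,.003] for t in x]),"x+",prof([[-t,y,.003] for t in x]))
t=np.arange(.07,.11,.002)
for xx in(-.03,0,.03): print("y+",xx,prof([[xx,a,.003] for a in t]))
for xx in(-.03,0,.03): print("y-",xx,prof([[xx,-a,.003] for a in t]))
E
```

```text
x- 0.081 [-49, -47, -43, -43, -45, -51, -53, -54, -55, -57, -58, -59, -61, -33, -14, 0, 0, 0, 0, 0, 0, 0, 0, 0, 0] x+ [29, 31, 33, 36, 36, 37, 37, 36, 36, 36, 39, 35, 27, 5, -1, 0, 0, -1, -1, -1, 0, 0, 0, -1, 0]
x- 0.084 [-50, -45, -39, -38, -42, -46, -46, -46, -46, -47, -48, -51, -60, -42, -19, -1, 0, 0, -1, -1, 0, 0, 0, 0, 0] x+ [31, 34, 35, 37, 38, 38, 39, 39, 40, 41, 42, 41, 28, 4, 0, -2, -2, -1, -1, -1, -1, -1, -1, -1, -1]
x- 0.087 [-49, -45, -40, -41, -45, -49, -48, -45, -44, -45, -46, -50, -60, -58, -17, 0, 0, 0, 0, 0, 0, 0, 0, 0, 0] x+ [36, 37, 37, 39, 39, 40, 41, 42, 46, 46, 44, 42, 27, 4, 0, 0, -1, 0, 0, 0, 0, 0, 0, -1, -1]
x- side -0.04 [38, 39, 40, 42, 42, 41, 40, 39, 40, 40, 40, 29, 21, 5, 1, 0, 1, 3, 5, 5, 3, 3, 3, 2, 2] x+ [20, 23, 25, 23, 20, 16, 15, 16, 18, 20, 20, 15, 5, 3, 2, 2, 2, 3, 3, 3, 3, 3, 3, 3, 3]
x- side 0 [21, 22, 24, 25, 27, 28, 27, 27, 27, 28, 28, 14, 5, -4, -4, -4, -4, 0, 2, 4, 5, 5, 5, 5, 4] x+ [31, 32, 32, 30, 29, 27, 28, 29, 30, 31, 25, 9, 5, 3, 3, 3, 3, 3, 3, 3, 3, 4, 4, 3, 3]
x- side 0.04 [43, 43, 43, 42, 41, 39, 38, 38, 37, 35, 33, 27, 17, 11, 1, 0, 0, 1, 4, 5, 4, 4, 4, 4, 4] x+ [29, 29, 29, 27, 25, 24, 24, 23, 24, 26, 23, 11, 4, 3, 3, 3, 3, 2, 2, 3, 3, 3, 3, 3, 3]
y+ -0.03 [3, 3, 4, 4, 2, 0, 0, -1, -1, 0, 0, -25, -51, -42, -37, -36, -39, -29, -4, -2]
y+ 0 [0, 1, 5, 4, 1, 0, 0, 0, 0, 0, -2, -23, -42, -32, -28, -28, -28, -30, -35, -22]
y+ 0.03 [3, 3, 4, 3, 1, 0, 0, 0, 0, 0, -2, -30, -56, -52, -49, -48, -47, -48, -47, -45]
y- -0.03 [4, 4, 4, 4, 4, 3, 1, -1, -2, -1, 0, 0, 0, 0, 3, 4, 5, 8, 27, 38]
y- 0 [4, 4, 4, 5, 4, 3, 3, 1, 0, -1, -1, -2, -4, -4, -4, -4, -2, -2, -2, 8]
y- 0.03 [3, 3, 3, 3, 3, 3, 3, 3, 3, 4, 3, 3, 2, 2, 3, 3, 4, 6, 10, 19]
```

```bash
python3 - <<'E'
from h import *
im=cv2.imread("pics/fin.png").astype(float).mean(2); mm=model("wrist")
for y in(-.02,0,.02):
  t=np.arange(-.025,.026,.0015); print(y,[int(im[tuple(proj("wrist",fr(.5389,.0132,-5.5,[a,y,.151])[0],mm).round().astype(int)[::-1])]) for a in t])
snap("top")
for l,z in(("gear",.01),("bolt",.03),("shaft",.05)): print(l,[(np.round(x["at"],1).tolist(),round(x["score"],2),onz("top",x["at"],z).round(3)) for x in cams.spot_point(l,"top")[:1]])
E
```

```text
-0.02 [231, 179, 152, 151, 156, 204, 232, 234, 232, 233, 233, 234, 231, 153, 52, 53, 59, 60, 64, 58, 54, 95, 223, 238, 236, 236, 236, 236, 237, 237, 237, 237, 237, 238]
0 [165, 155, 154, 154, 155, 156, 180, 232, 237, 238, 237, 237, 233, 153, 46, 47, 53, 57, 58, 57, 54, 130, 189, 237, 241, 241, 241, 239, 239, 239, 239, 239, 240, 240]
0.02 [171, 136, 134, 132, 132, 134, 148, 212, 224, 225, 227, 228, 223, 141, 44, 44, 54, 57, 61, 58, 52, 96, 212, 228, 228, 228, 230, 231, 231, 231, 232, 233, 233, 234]
gear [([291.7, 230.0], 0.44, array([ 0.39 , -0.467,  0.01 ]))]
bolt [([156.6, 156.0], 0.61, array([ 0.632, -0.049,  0.03 ]))]
shaft [([124.4, 151.2], 0.6, array([0.645, 0.046, 0.05 ]))]
```

The bar is centred over the hinge to within 0.5 mm, so the handle is upright. The bystanders haven't moved. Signing off.

```bash
python3 -c "
from h import *
st(); print(order.sign_off())"
```

```text
t 43.47 tcp [0.5319 0.0102 0.3477] rot [0.7396 0.673  0.0063 0.0067] F [ 0.6  0.5 -0.2] gap 0.468
the job is handed in; nothing more can be done
None
```

The job is done and handed in at 43.5 s. The disc is in the drawer, the drawer is shut, the handle is upright, and the chest stands on the mat with the gripper clear above it.

**Slip on the bench:** My first attempt at the handle, pushing with closed fingers, slid the chest about 2 cm. Shutting the drawer had already moved it about 4 mm. I then gripped the bar and swung it along its arc to the stop with the chest still on the bench.

**Last checks** (made by calculation from the images, as the picture limit was used up):

| Check | Result |
|---|---|
| Chest on mat | about 4 mm off centre along x, about 1 mm along y, yaw within about 0.3° |
| Handle | upright within about 0.5 mm at the grip |
| Drawer | shut within about 1 mm, judged by the knob position |
| Gear, bolt and shaft | moved no more than the measuring noise, about 3 pixels or 1 cm in the top camera |

**Disagreements and gaps:**
- **Chest position and handle angle:** The point-network fit gave chest x = 0.540 m and a handle angle of 1.08 rad, with one clear outlier. I trusted the edge measurements instead, which gave 0.539 m and upright.
- **Handle click:** I did not sense the click itself. I inferred it from the handle reaching its stop.
- **Disc:** It was last seen lying flat in the drawer before I shut it. I did not check it again after carrying.
- **Joint 6:** It read -2.854 rad twice, just past its -2.85 limit, before I turned the tool round.

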